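Gauge a plywood offcut and file it by thickness

TASK

Find the thickness class of the plywood offcut that stands alone on the black rubber pad: set it in the wide end of the tapered aluminium gauge slot, long side along the slot, slide it gently towards the narrow end until it is wedged between both rails, and keep it lightly pressed there for a moment (about 5 N, no more than 10 N or so). See in which zone its leading end stops, lift it out and file it upright in the matching bay of the plywood rack: wide bay if it stopped in the first zone from the wide end, middle bay for the middle zone, narrow bay for the last. Leave the other four offcuts standing where they are.

Things in the scene. Friction and masses are not known exactly. Their poses are not given: they have to be found in the camera images.
- offcut_a_mid (a point): Plywood offcut, one of five alike but for thickness: an upright plate 48 mm long (its x), 75 mm tall (z), and anything from 11 to 20 mm thick (y), all different; the thickness is not known beforehand. 25 to 70 g. Stands loose on its narrow long edge (tips easily), on the pad or the board. This point is its centre, 37.5 mm above its foot.
- offcut_b_mid (a point): Plywood offcut, one of five alike but for thickness: an upright plate 48 mm long (its x), 75 mm tall (z), and anything from 11 to 20 mm thick (y), all different; the thickness is not known beforehand. 25 to 70 g. Stands loose on its narrow long edge (tips easily), on the pad or the board. This point is its centre, 37.5 mm above its foot.
- offcut_c_mid (a point): Plywood offcut, one of five alike but for thickness: an upright plate 48 mm long (its x), 75 mm tall (z), and anything from 11 to 20 mm thick (y), all different; the thickness is not known beforehand. 25 to 70 g. Stands loose on its narrow long edge (tips easily), on the pad or the board. This point is its centre, 37.5 mm above its foot.
- offcut_d_mid (a point): Plywood offcut, one of five alike but for thickness: an upright plate 48 mm long (its x), 75 mm tall (z), and anything from 11 to 20 mm thick (y), all different; the thickness is not known beforehand. 25 to 70 g. Stands loose on its narrow long edge (tips easily), on the pad or the board. This point is its centre, 37.5 mm above its foot.
- offcut_e_mid (a point): Plywood offcut, one of five alike but for thickness: an upright plate 48 mm long (its x), 75 mm tall (z), and anything from 11 to 20 mm thick (y), all different; the thickness is not known beforehand. 25 to 70 g. Stands loose on its narrow long edge (tips easily), on the pad or the board. This point is its centre, 37.5 mm above its foot.
- pad_mid (a point): Centre of the top of the black rubber pad, 90 x 90 mm, 6 mm thick, fixed on the bench. The offcut to be gauged stands near its middle. The other four stand on a brown wooden board (140 x 180 mm, 6 mm thick) further off.
- slot_mouth (a point): Tapered gauge slot: this point is the middle of the wide end (mouth), on the upper face of the base; x points along the centre line to the narrow end, z up. The slot is 170 mm long and narrows evenly, alike on both sides, 0.1 mm per mm from 26 to 9 mm. An offcut stops where its leading end (24 mm ahead of its centre) meets both rails, 60 to 150 mm from the mouth; pressing with 5 N drives it some 4 mm further.
- gauge: The gauge's dark wooden base, 8 mm thick, 90 mm wide, fixed on the bench; origin on the bench under the slot's mouth, same axes. It reaches 45 mm out before the mouth. The slot above it is open at the top and both ends.
- rail_left: Aluminium rail on the slot's +y side, 28 mm high over the base, 22 mm wide (origin and axes as the slot's mouth). Scribed lines across its top at x = 80 mm (single) and 120 mm (double) part the three zones: first (x under 80), middle, last (over 120). No stop lies within 8 mm of a line, before pressing.
- rail_right: The like rail on the -y side. An offcut carried 1 mm off the slot's centre line touches one rail up to 20 mm too early and is not yet wedged: give way sideways until both rails bear.
- bay_narrow (a point): Narrowest bay of the plywood filing rack, 20 mm wide (y) and 68 mm long (x) inside, for offcuts that stop in the last zone. This point is the centre of its floor, 6 mm above the bench; x runs along the bay, z up. Side walls 6 mm thick stand 28 mm over the floor, the ends are closed by lips 8 mm high. The rack (76 mm by 96 mm) is fixed on the bench; its three bays lie side by side in y.
- bay_middle (a point): Middle bay of the plywood filing rack, 24 mm wide (y) and 68 mm long (x) inside, for offcuts that stop in the middle zone. This point is the centre of its floor, 6 mm above the bench; x runs along the bay, z up. Side walls 6 mm thick stand 28 mm over the floor, the ends are closed by lips 8 mm high. The rack (76 mm by 96 mm) is fixed on the bench; its three bays lie side by side in y.
- bay_wide (a point): Widest bay of the plywood filing rack, 28 mm wide (y) and 68 mm long (x) inside, for offcuts that stop in the first zone. This point is the centre of its floor, 6 mm above the bench; x runs along the bay, z up. Side walls 6 mm thick stand 28 mm over the floor, the ends are closed by lips 8 mm high. The rack (76 mm by 96 mm) is fixed on the bench; its three bays lie side by side in y.
Mind the look-alikes: they are no part of the job. Leave any green or red look-alike of the part that bears bay_narrow alone. Of the things that look like the part that bears pad_mid, the smaller one is meant.

How it is judged:
On the way:
1. offcut wedged in line with the slot, where the slot is as wide as it is thick (10 mm short to 14 mm past), foot within 8 mm of the base, 2.5 N or more on each rail for 0.2 s (((x of offcut_a_mid in the frame of slot_mouth between 0.112 and 0.136 m and z of offcut_a_mid in the frame of slot_mouth below 0.0455 m and angle between the x axis of offcut_a_mid and the x axis of slot_mouth, either way round below 0.12 rad and angle between offcut_a_mid's own z axis and vertical below 0.15 rad and contact force between offcut_a and rail_left above 2.5 N and contact force between offcut_a and rail_right above 2.5 N) or (x of offcut_b_mid in the frame of slot_mouth between 0.074 and 0.098 m and z of offcut_b_mid in the frame of slot_mouth below 0.0455 m and angle between the x axis of offcut_b_mid and the x axis of slot_mouth, either way round below 0.12 rad and angle between offcut_b_mid's own z axis and vertical below 0.15 rad and contact force between offcut_b and rail_left above 2.5 N and contact force between offcut_b and rail_right above 2.5 N) or (x of offcut_c_mid in the frame of slot_mouth between 0.03 and 0.054 m and z of offcut_c_mid in the frame of slot_mouth below 0.0455 m and angle between the x axis of offcut_c_mid and the x axis of slot_mouth, either way round below 0.12 rad and angle between offcut_c_mid's own z axis and vertical below 0.15 rad and contact force between offcut_c and rail_left above 2.5 N and contact force between offcut_c and rail_right above 2.5 N) or (x of offcut_d_mid in the frame of slot_mouth between 0.096 and 0.12 m and z of offcut_d_mid in the frame of slot_mouth below 0.0455 m and angle between the x axis of offcut_d_mid and the x axis of slot_mouth, either way round below 0.12 rad and angle between offcut_d_mid's own z axis and vertical below 0.15 rad and contact force between offcut_d and rail_left above 2.5 N and contact force between offcut_d and rail_right above 2.5 N) or (x of offcut_e_mid in the frame of slot_mouth between 0.058 and 0.082 m and z of offcut_e_mid in the frame of slot_mouth below 0.0455 m and angle between the x axis of offcut_e_mid and the x axis of slot_mouth, either way round below 0.12 rad and angle between offcut_e_mid's own z axis and vertical below 0.15 rad and contact force between offcut_e and rail_left above 2.5 N and contact force between offcut_e and rail_right above 2.5 N))), for 0.2 s.
At the end, for the whole second after the job is handed in: The pad's offcut stands at rest in the bay for its zone: within 14 mm of the bay's middle lengthwise, foot within 6 mm of the floor, leaning under 0.4 rad; no offcut within 80 mm of the pad's centre; the other four upright, within 15 mm of where they were (((x of offcut_a_mid in the frame of bay_narrow between -0.014 and 0.014 m and y of offcut_a_mid in the frame of bay_narrow between -0.01 and 0.01 m and z of offcut_a_mid in the frame of bay_narrow below 0.0435 m and angle between offcut_a_mid's own z axis and vertical below 0.4 rad and linear speed of offcut_a below 0.02 m/s and distance of each of offcut_b_mid, offcut_c_mid, offcut_d_mid, offcut_e_mid from where it was at the start of the episode below 0.015 m and angle between each of offcut_b_mid, offcut_c_mid, offcut_d_mid, offcut_e_mid's own z axis and vertical below 0.15 rad and horizontal distance between each of offcut_a_mid, offcut_b_mid, offcut_c_mid, offcut_d_mid, offcut_e_mid and pad_mid above 0.08 m) or (x of offcut_b_mid in the frame of bay_middle between -0.014 and 0.014 m and y of offcut_b_mid in the frame of bay_middle between -0.012 and 0.012 m and z of offcut_b_mid in the frame of bay_middle below 0.0435 m and angle between offcut_b_mid's own z axis and vertical below 0.4 rad and linear speed of offcut_b below 0.02 m/s and distance of each of offcut_a_mid, offcut_c_mid, offcut_d_mid, offcut_e_mid from where it was at the start of the episode below 0.015 m and angle between each of offcut_a_mid, offcut_c_mid, offcut_d_mid, offcut_e_mid's own z axis and vertical below 0.15 rad and horizontal distance between each of offcut_a_mid, offcut_b_mid, offcut_c_mid, offcut_d_mid, offcut_e_mid and pad_mid above 0.08 m) or (x of offcut_c_mid in the frame of bay_wide between -0.014 and 0.014 m and y of offcut_c_mid in the frame of bay_wide between -0.014 and 0.014 m and z of offcut_c_mid in the frame of bay_wide below 0.0435 m and angle between offcut_c_mid's own z axis and vertical below 0.4 rad and linear speed of offcut_c below 0.02 m/s and distance of each of offcut_a_mid, offcut_b_mid, offcut_d_mid, offcut_e_mid from where it was at the start of the episode below 0.015 m and angle between each of offcut_a_mid, offcut_b_mid, offcut_d_mid, offcut_e_mid's own z axis and vertical below 0.15 rad and horizontal distance between each of offcut_a_mid, offcut_b_mid, offcut_c_mid, offcut_d_mid, offcut_e_mid and pad_mid above 0.08 m) or (x of offcut_d_mid in the frame of bay_narrow between -0.014 and 0.014 m and y of offcut_d_mid in the frame of bay_narrow between -0.01 and 0.01 m and z of offcut_d_mid in the frame of bay_narrow below 0.0435 m and angle between offcut_d_mid's own z axis and vertical below 0.4 rad and linear speed of offcut_d below 0.02 m/s and distance of each of offcut_a_mid, offcut_b_mid, offcut_c_mid, offcut_e_mid from where it was at the start of the episode below 0.015 m and angle between each of offcut_a_mid, offcut_b_mid, offcut_c_mid, offcut_e_mid's own z axis and vertical below 0.15 rad and horizontal distance between each of offcut_a_mid, offcut_b_mid, offcut_c_mid, offcut_d_mid, offcut_e_mid and pad_mid above 0.08 m) or (x of offcut_e_mid in the frame of bay_middle between -0.014 and 0.014 m and y of offcut_e_mid in the frame of bay_middle between -0.012 and 0.012 m and z of offcut_e_mid in the frame of bay_middle below 0.0435 m and angle between offcut_e_mid's own z axis and vertical below 0.4 rad and linear speed of offcut_e below 0.02 m/s and distance of each of offcut_a_mid, offcut_b_mid, offcut_c_mid, offcut_d_mid from where it was at the start of the episode below 0.015 m and angle between each of offcut_a_mid, offcut_b_mid, offcut_c_mid, offcut_d_mid's own z axis and vertical below 0.15 rad and horizontal distance between each of offcut_a_mid, offcut_b_mid, offcut_c_mid, offcut_d_mid, offcut_e_mid and pad_mid above 0.08 m))); the robot touches nothing.
It fails at once if offcut pressed hard into the gauge: over 24 N in all between it and the gauge with its rails (a push of more than 10 N along the slot) (contact force between any of offcut_a, offcut_b, offcut_c, offcut_d, offcut_e and gauge above 24 N).
It fails at once if more than one offcut moved (over 20 mm) (distance of each of offcut_a_mid, offcut_b_mid from where it was at the start of the episode above 0.02 m or distance of each of offcut_a_mid, offcut_c_mid from where it was at the start of the episode above 0.02 m or distance of each of offcut_a_mid, offcut_d_mid from where it was at the start of the episode above 0.02 m or distance of each of offcut_a_mid, offcut_e_mid from where it was at the start of the episode above 0.02 m or distance of each of offcut_b_mid, offcut_c_mid from where it was at the start of the episode above 0.02 m or distance of each of offcut_b_mid, offcut_d_mid from where it was at the start of the episode above 0.02 m or distance of each of offcut_b_mid, offcut_e_mid from where it was at the start of the episode above 0.02 m or distance of each of offcut_c_mid, offcut_d_mid from where it was at the start of the episode above 0.02 m or distance of each of offcut_c_mid, offcut_e_mid from where it was at the start of the episode above 0.02 m or distance of each of offcut_d_mid, offcut_e_mid from where it was at the start of the episode above 0.02 m).
It also fails if it takes over 69 s, if anything falls off the work surface, if the arm or the gripper's body presses on something with over 40 N, if the wrist force passes 120 N, or if a joint passes its speed limit or range.

ROBOT

A 6-joint arm with a two-finger parallel gripper is mounted at the origin on the work surface. World frame = base frame: x ahead of the robot, y to its left, z up, the work surface at z = 0. Lengths are in m, angles in rad, forces in N, time in s.
With the tool pointing down it reaches from about 0.3 to 0.875 m from the base axis. Payload 6.4 kg.
Tool frame: the origin (TCP) lies at the very end of the fingers, on their centre line; the grasp point (between the pads) lies 19 mm behind it; z points along the fingers, y is the direction in which the jaws open and shut (so a half turn about z gives the same grasp; the last joint's range is limited). The gripper opens to 85 mm and grips with 20 to 120 N. Pads are 22 mm wide; open, the fingers measure 114 mm over their backs; the gripper's body (76 mm by 85 mm) begins 54 mm behind the grasp point. The pads swing forward as they close: fully open they stand 13 mm farther back than shut.
Start: joints at [0.93, 0.181, 1.607, -0, 1.354, -0.206], TCP at [0.242, 0.522, 0.231] pointing down, gripper open.
Joint ranges: [-2.99, 2.99], [-0.89, 2.07], [0.3, 2.58], [-1.14, 4.28], [0, 2.63], [-3.12, 3.12]. Speed limits (rad/s): [2.57, 2.57, 3.01, 3.14, 3.14, 3.14].

INTERFACE

Orientations are given as a unit quaternion [w, x, y, z].
In Python, from bench import * gives the robot as it stands.
- The arm moves only by the tool arm_command, never from a script. Its argument "motion" is text: rows parted by semicolons, each of 7 numbers parted by spaces: the shift along the tool's x, y, z in units of 0.2 m (1.0 is 0.2 m), then the turn, a rotation vector about the tool's x, y, z in units of 60 degrees (1.0 is 60 degrees), then the opening, from 0 (shut) to 1 (fully open). In form: tx ty tz ax ay az grip; .... A call has 1 to 10 rows; each row shifts and turns the pose as measured when the row begins, along the tool's axes as they then stand; what a row does not reach is not made up. A row lasts 1/12 s, in which the tool goes at most 41.7 mm and 7.16 degrees, less where a joint would pass 70% of its speed; a pose out of reach is approached as far as the arm can. A call with a number of a shift or a turn outside -1 to 1 is refused whole. A call with a gripper value outside its range is refused whole. The fingers move at their own pace and stop on an object; the grip force is fixed at half the most. Time passes only in rows, so rows that do not move let the fingers close. It gives the time, the measured TCP pose, the force and the opening at its end, in the units of the state.
- get_obs(): the state, without advancing time (a new reading comes with each control period).
- camera(name): name is "scene" or "top" or "wrist"; returns a dict with "img" (420x560x3 uint8, red, green, blue), "intrinsics" (3x3 intrinsics, pixels), "pose" (4x4, takes a point from camera to world coordinates); the wrist camera has in their place "mount" (4x4, takes a point from camera to tool coordinates, whose origin is the TCP and whose axes are the flange's). Camera axes: x right, y down, z forward; pixel columns grow to the right and rows downward; lengths in m; the calibration is good to about 2 mm. A picture is of the moment at which its call begins: read the wrist's pose just before it. There is no depth.
- hand_in(): hands the job in, once; it reports no verdict.
Trained networks look in the newest picture that a camera, given by its name, has taken for a name from the list of things; names that differ only in an ending like _2 or _b are one class to them, and where a whole thing is asked for, a point or a joint stands for the part that bears it (a point fixed in the world has none). Each returns a list of dicts, best first, with "conf" (0 to 1); they miss things now and then, are a little off and sometimes report something else, mostly with a low value. They report only what shows in the picture. A call takes as long as a camera call. They do not tell look-alikes from the thing itself.
- search_frame(camera, target): "box" ([left, top, right, bottom] in pixels, round what is visible of it).
The state is a dict: "time_s": time; "q": joint angles; "dq": joint speeds; "joint_efforts": joint torques, N m; "eef_pos": TCP position; "eef_rot": TCP orientation; "wrist_force": force on the tool from outside, world axes, zero at the start; "torque": the same for the moment, N m; "opening": opening from 0.0 (shut) to 1.0 (fully open).
Only numpy, scipy, OpenCV 4.12 (cv2) and the standard library are available. Lean on these libraries where they do the work, as an engineer would, in place of code of your own. Each camera call takes 0.05 s, during which the arm holds its last target.

## Working session

There is one attempt and no reset: what is moved stays moved. The work goes in short steps, Python scripts to look and compute and a tool call to move; the robot and the scene stay as the last step left them, time stands still between calls to the robot, and variables do not carry over. Pictures are saved under pics/ and viewed, and the job is handed in when it is done.

Besides the shell and the picture viewer there is one more tool, called after "Emit:" by a JSON object that holds its "method" and its "body", one argument or row to a line. arm_command: Moves the arm, as the interface text tells. Shifts and turns lie within -1 to 1; 1 stands for 0.2 m of shift or 60 degrees of turn. Its arguments: {"type":"object","properties":{"motion":{"type":"string"}},"required":["motion"]}

```bash
ls; mkdir -p pics; python3 - <<'E'
from bench import *
import cv2
o=get_obs()
print({k:(v if not hasattr(v,'round') else v) for k,v in o.items()})
for n in("scene","top","wrist"):
    c=camera(n); cv2.imwrite(f"pics/{n}0.png",cv2.cvtColor(c["img"],cv2.COLOR_RGB2BGR))
    print(n,c["intrinsics"],c.get("pose",c.get("mount")))
E
```

```text
pics
{'time_s': 0.0, 'q': array([ 9.29709118e-01,  1.81534926e-01,  1.60800498e+00, -1.94429157e-05,
        1.35382293e+00, -2.06321700e-01]), 'dq': array([-0.00047911,  0.00116182, -0.0006132 ,  0.00102622, -0.00074426,
        0.00132558]), 'joint_efforts': array([-5.70202264e-04, -4.44888103e+01, -3.51327789e+01, -4.84282245e-04,
        9.44614818e-03, -1.27859400e-05]), 'eef_pos': array([0.2418482 , 0.5210489 , 0.23038907]), 'eef_rot': array([-3.55243558e-04,  2.15672579e-01,  9.76465337e-01, -8.10725506e-04]), 'wrist_force': array([ 0.26928559, -0.71867257,  0.13344547]), 'torque': array([ 0.00853879,  0.02755676, -0.00896531]), 'opening': 0.9973299448547241}
scene [[486.89648567   0.         278.26490324]
 [  0.         486.89648567 216.15629586]
 [  0.           0.           1.        ]] [[ 0.53283288  0.70153163 -0.47322562  1.08652401]
 [ 0.84619944 -0.43777252  0.30381199 -0.33712269]
 [ 0.00596855 -0.56232427 -0.82689527  1.10714933]
 [ 0.          0.          0.          1.        ]]
top [[468.95928558   0.         284.29538629]
 [  0.         468.95928558 213.38471639]
 [  0.           0.           1.        ]] [[ 0.01079677 -0.99893809  0.0447897   0.41048878]
 [-0.99980591 -0.01004627  0.01694755  0.02648596]
 [-0.01647959 -0.04496398 -0.99885267  1.37378143]
 [ 0.          0.          0.          1.        ]]
wrist [[335.04880797   0.         283.38859496]
 [  0.         335.04880797 215.20573125]
 [  0.           0.           1.        ]] [[ 7.45434543e-04 -9.52992737e-01 -3.02992223e-01  7.70564152e-02]
 [ 9.99999642e-01  5.89188971e-04  6.07083128e-04 -4.77838294e-04]
 [-4.00026136e-04 -3.02992567e-01  9.52992835e-01 -1.42160874e-01]
 [ 0.00000000e+00  0.00000000e+00  0.00000000e+00  1.00000000e+00]]
```

View pics/scene0.png

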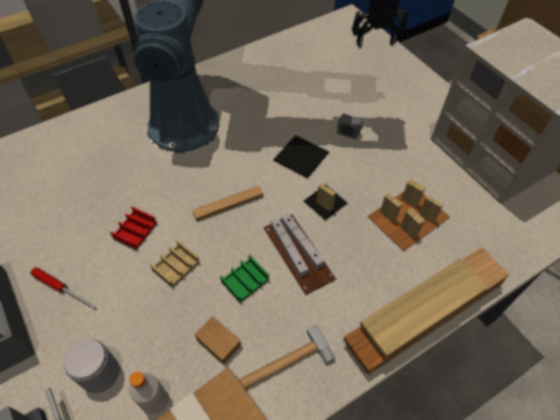

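View pics/top0.png

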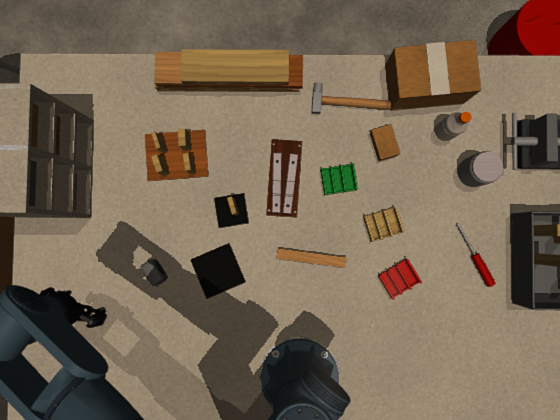

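View pics/wrist0.png

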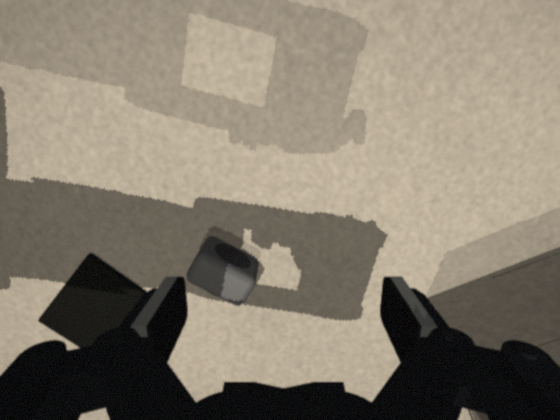

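```bash
python3 - <<'E'
from bench import *
for cam in("top","scene"):
  for t in ["offcut_a_mid","pad_mid","gauge","rail_left","rail_right","slot_mouth","bay_narrow","bay_middle","bay_wide"]:
    try: print(cam,t,[(round(d["conf"],2),[int(x) for x in d["box"]]) for d in search_frame(cam,t)][:7])
    except Exception as e: print(cam,t,e)
E
```

```text
top offcut_a_mid [(0.59, [152, 130, 164, 154])]
top pad_mid [(0.59, [217, 192, 245, 228]), (0.58, [285, 152, 299, 216])]
top gauge [(0.92, [266, 138, 305, 218]), (0.5, [285, 151, 299, 213])]
top rail_left [(0.63, [282, 152, 297, 214]), (0.38, [176, 129, 191, 151]), (0.35, [217, 194, 246, 226]), (0.29, [148, 155, 169, 175])]
top rail_right [(0.89, [268, 155, 283, 210])]
top slot_mouth [(0.68, [267, 139, 303, 216]), (0.48, [365, 205, 401, 241])]
top bay_narrow [(0.86, [378, 258, 420, 298]), (0.66, [320, 163, 357, 196]), (0.62, [364, 207, 403, 239]), (0.51, [271, 151, 280, 211])]
top bay_middle [(0.73, [367, 209, 403, 240]), (0.59, [375, 257, 425, 299]), (0.58, [323, 162, 356, 192])]
top bay_wide [(0.68, [365, 207, 402, 240]), (0.66, [379, 260, 419, 299])]
scene offcut_a_mid [(0.83, [413, 197, 444, 221]), (0.33, [151, 241, 197, 291])]
scene pad_mid [(0.83, [302, 185, 346, 222]), (0.83, [273, 133, 329, 176])]
scene gauge [(0.94, [264, 215, 337, 293]), (0.36, [149, 242, 201, 283])]
scene rail_left [(0.78, [266, 219, 307, 277])]
scene rail_right [(0.89, [282, 215, 324, 269])]
scene slot_mouth [(0.63, [265, 215, 333, 293])]
scene bay_narrow [(0.92, [107, 205, 155, 248]), (0.86, [151, 243, 200, 291]), (0.66, [223, 254, 271, 304])]
scene bay_middle [(0.91, [220, 256, 270, 303]), (0.76, [149, 240, 199, 286]), (0.62, [109, 206, 159, 253])]
scene bay_wide [(0.67, [152, 238, 201, 289]), (0.67, [110, 207, 153, 248]), (0.61, [221, 253, 269, 301])]
```

```bash
python3 - <<'E'
import cv2
t=cv2.imread("pics/top0.png");s=cv2.imread("pics/scene0.png")
cv2.imwrite("pics/t1.png",cv2.resize(t[130:250,130:430][:, :],None,fx=2.6,fy=2.6,interpolation=cv2.INTER_CUBIC))
cv2.imwrite("pics/t2.png",cv2.resize(t[130:225,205:315],None,fx=6,fy=6,interpolation=cv2.INTER_CUBIC))
cv2.imwrite("pics/s1.png",cv2.resize(s[180:300,260:350],None,fx=5,fy=5,interpolation=cv2.INTER_CUBIC))
E
```

```text
(no output)
```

View pics/t2.png

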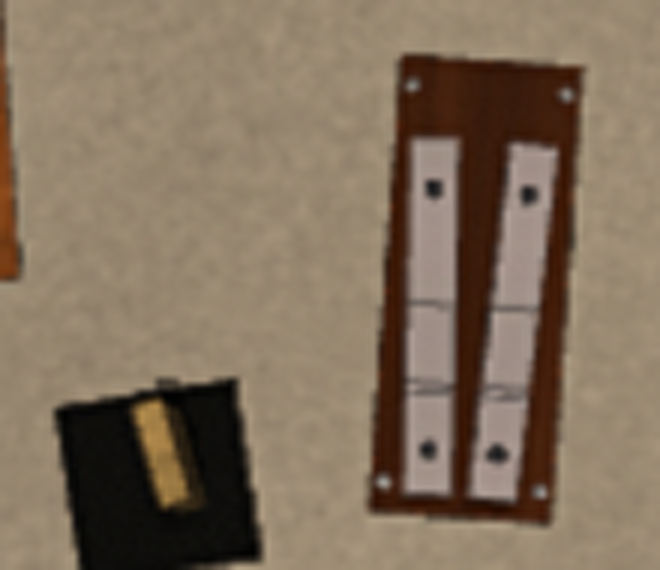

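View pics/s1.png

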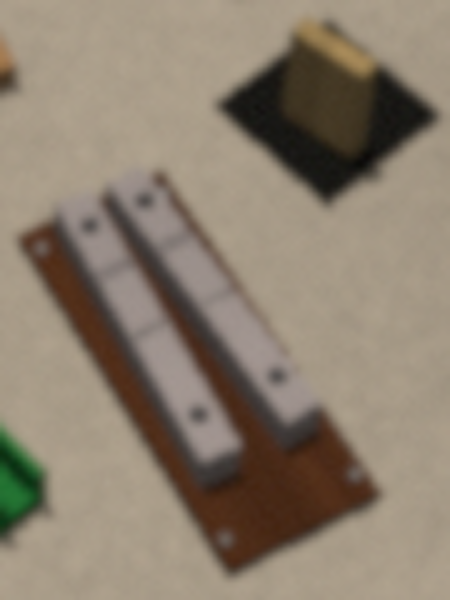

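View pics/t1.png

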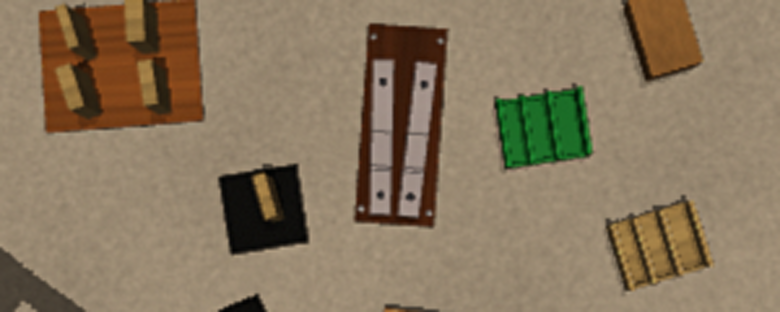

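```bash
cat > h.py <<'E'
from bench import *
import numpy as np, cv2
from scipy.spatial.transform import Rotation as R
def ray(K,T,uv,z):
    uv=np.atleast_2d(np.asarray(uv,float)); d=np.c_[uv,np.ones(len(uv))]@np.linalg.inv(K).T@T[:3,:3].T
    o=T[:3,3]; s=(z-o[2])/d[:,2]; return o+d*s[:,None]
def tool(o=None):
    o=o or get_obs(); T=np.eye(4); q=o["eef_rot"]; T[:3,:3]=R.from_quat([q[1],q[2],q[3],q[0]]).as_matrix(); T[:3,3]=o["eef_pos"]; return T
def wristpose(c,T): return T@c["mount"]
def go(pos,yaw_y):
    """delta to pos with tool down, tool y axis at yaw_y (deg, world xy, mod 180)"""
    T=tool(); cur=np.degrees(np.arctan2(T[1,1],T[0,1])); dy=(yaw_y-cur+90)%180-90; a=np.radians(cur+dy)
    y=np.array([np.cos(a),np.sin(a),0]); z=np.array([0,0,-1.]); x=np.cross(y,z)
    Rt=np.c_[x,y,z]; dR=R.from_matrix(T[:3,:3].T@Rt).as_rotvec(degrees=True); dp=T[:3,:3].T@(np.array(pos)-T[:3,3])
    print("units shift",(dp/0.2).round(3),"turn",(dR/60).round(3)," cur",T[:3,3].round(4),"yaw",cur.round(2))
def save(n,img): cv2.imwrite(f"pics/{n}.png",cv2.cvtColor(img,cv2.COLOR_RGB2BGR))
E
python3 - <<'E'
from h import *
c=camera("top");K,T=c["intrinsics"],c["pose"]
def t2(p): return np.array(p)/6+[205,130]-0.4
def t1(p): return np.array(p)/2.6+[130,130]-0.3
def show(n,p,z):
    w=ray(K,T,p,z)[:,:2]; print(n,w.round(4).tolist()); return w
b=show("base TL TR BL BR",t2([(401,55),(583,67),(370,510),(550,523)]),.008)
print(np.linalg.norm(b[0]-b[1]),np.linalg.norm(b[0]-b[2]))
r=show("slot Lm Rm Ln Rn",t2([(459,139),(510,144),(451,495),(470,498)]),.036)
m=(r[0]+r[1])/2;n=(r[2]+r[3])/2; print("mouth",m,"narrow",n,np.linalg.norm(m-n),"dir",np.degrees(np.arctan2(*(n-m)[::-1])), "base dir",np.degrees(np.arctan2(*(b[2]-b[0])[::-1])),np.degrees(np.arctan2(*(b[3]-b[1])[::-1])))
d=(b[2]+b[3]-b[0]-b[1])/2;d/=np.linalg.norm(d);print("mouth from base",(b[0]+b[1])/2+.045*d)
f=show("offcut",t2([(133,403),(160,397),(190,502),(163,511)]),.081)
print(f.mean(0),np.linalg.norm(f[0]-f[1]),np.linalg.norm(f[0]-f[3]),np.degrees(np.arctan2(*(f[3]-f[0])[::-1])))
p=show("pad",t2([(55,408),(238,380),(262,558),(80,572)]),.006);print(p.mean(0))
k=show("rack",t1([(608,220),(686,200),(711,265),(628,290)]),.034);print(k.mean(0),[np.linalg.norm(k[i]-k[(i+1)%4]) for i in range(4)])
# scene crosscheck offcut
c=camera("scene");K,T=c["intrinsics"],c["pose"]
s=np.array([(293,38),(315,22),(377,65),(358,77)])/5+[260,180]-.4
f=show("offcut scene",s,.081);print(f.mean(0))
E
```

```text
base TL TR BL BR [[0.6908, 0.0898], [0.6855, 0.0007], [0.4677, 0.1022], [0.4622, 0.0147]]
0.08928582363236041 0.22348510502062263
slot Lm Rm Ln Rn [[0.6447, 0.0602], [0.6425, 0.0358], [0.474, 0.0622], [0.4727, 0.0531]]
mouth [0.64359635 0.04802606] narrow [0.47335037 0.0576307 ] 0.17051669707861455 dir 176.77101007391244 base dir 176.82005623446915 176.41792743685735
mouth from base [0.64324535 0.04791051]
offcut [[0.5129, 0.2083], [0.5158, 0.1958], [0.4674, 0.1812], [0.4632, 0.1936]]
[0.48984465 0.1947358 ] 0.012777145499674182 0.05187299746927033 -163.57571236545778
pad [[0.5161, 0.257], [0.5306, 0.1676], [0.4438, 0.1547], [0.4361, 0.2434]]
[0.4816437  0.20565565]
rack [[0.4702, -0.1769], [0.493, -0.2621], [0.4221, -0.2893], [0.3938, -0.1989]]
[ 0.44475005 -0.23180079] [np.float64(0.08823196481808555), np.float64(0.07599597805695778), np.float64(0.09475398835440894), np.float64(0.0795400458079251)]
offcut scene [[0.4767, 0.1795], [0.4741, 0.1957], [0.5149, 0.2069], [0.516, 0.1938]]
[0.49542618 0.1939713 ]
```

```bash
python3 -c "
from h import *
go([.50,.197,.19],106.4)"
```

```text
units shift [-1.852 -0.929  0.207] turn [-0.    -0.    -0.689]  cur [0.2422 0.5215 0.2313] yaw 65.08
```

Emit:
{"method": "arm_command", "body": {
  "motion": "0 0 0 0 0 -0.115 1;0 0 0 0 0 -0.115 1;0 0 0 0 0 -0.115 1;0 0 0 0 0 -0.115 1;0 0 0 0 0 -0.115 1;0 0 0 0 0 -0.115 1;0 0 0 0 0 -0.05 1;0 0 0 0 0 0 1"
}}

```text
time_s: 1.82
eef_pos: [0.2422, 0.5215, 0.2313]
eef_rot: [0.0, -0.185, 0.983, 0.0]
wrist_force: [-0.4, 0.7, 0.3]
opening: 1.001
```

```bash
python3 -c "
from h import *
go([.50,.197,.19],106.4)"
```

```text
units shift [-0.61  -1.981  0.206] turn [0.    0.    0.082]  cur [0.2422 0.5215 0.2313] yaw 111.35
```

Emit:
{"method": "arm_command", "body": {
  "motion": "-0.061 -0.198 0.02 0 0 0.01 1;-0.061 -0.198 0.02 0 0 0.01 1;-0.061 -0.198 0.02 0 0 0.01 1;-0.061 -0.198 0.02 0 0 0.01 1;-0.061 -0.198 0.02 0 0 0.01 1;-0.061 -0.198 0.02 0 0 0.01 1;-0.061 -0.198 0.02 0 0 0.01 1;-0.061 -0.198 0.02 0 0 0.01 1;-0.061 -0.198 0.02 0 0 0 1;-0.061 -0.198 0.02 0 0 0 1"
}}

```text
time_s: 2.65
eef_pos: [0.482, 0.1871, 0.1925]
eef_rot: [0.003, -0.139, 0.99, 0.003]
wrist_force: [-0.0, 0.9, -0.6]
opening: 0.997
```

```bash
python3 -c "
from h import *
go([.50,.197,.19],106.4)
T=tool();c=camera('wrist');save('w1',c['img'])"
```

```text
units shift [-0.1    0.023  0.014] turn [ 0.005  0.007 -0.007]  cur [0.482  0.1871 0.1925] yaw 105.98
```

View pics/w1.png

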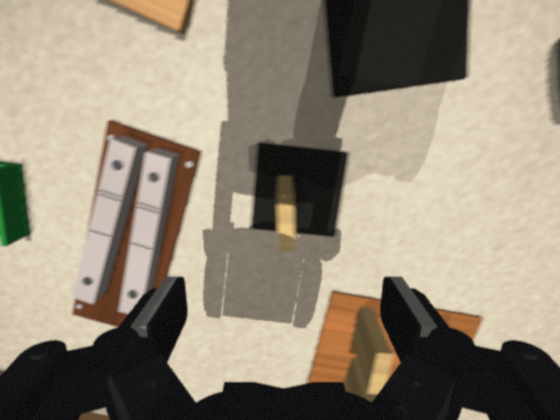

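```bash
python3 - <<'E'
import cv2
t=cv2.imread("pics/w1.png")
cv2.imwrite("pics/w1a.png",cv2.resize(t[135:260,240:360],None,fx=4.8,fy=4.8,interpolation=cv2.INTER_CUBIC))
cv2.imwrite("pics/w1b.png",cv2.resize(t[110:330,60:210],None,fx=2.7,fy=2.7,interpolation=cv2.INTER_CUBIC))
E
```

```text
(no output)
```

View pics/w1a.png

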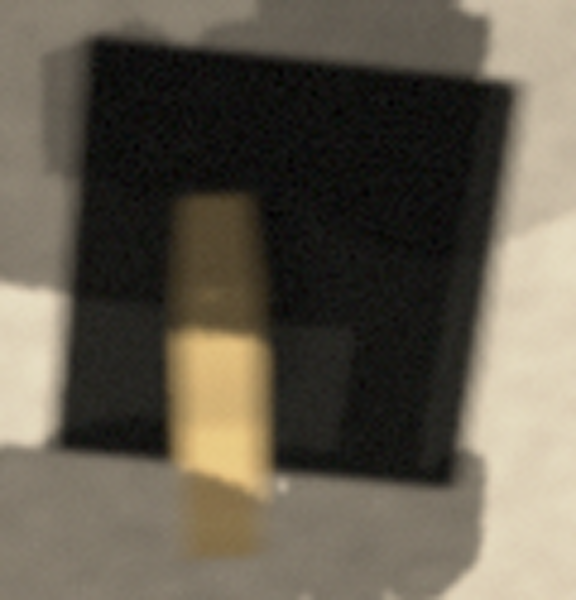

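View pics/w1b.png

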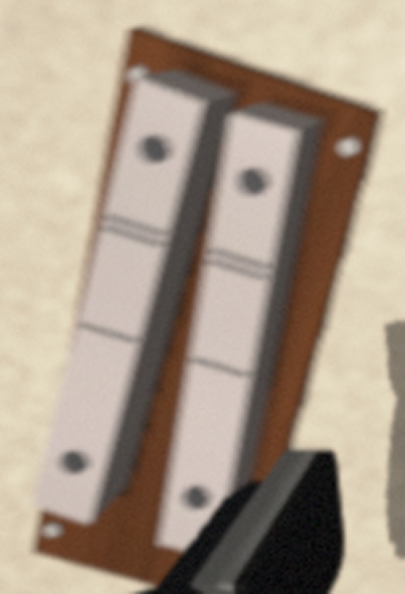

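```bash
python3 - <<'E'
from h import *
T=tool();c=camera('wrist');K=c["intrinsics"];W=wristpose(c,T)
print(W[:3,3])
p=np.array([(168,330),(270,335),(262,556),(186,556),(173,192),(258,192)])/4.8+[240,135]-.4
f=ray(K,W,p[:4],.081)[:,:2];print(f.round(4),f.mean(0))
print([np.linalg.norm(f[i]-f[(i+1)%4]).round(4) for i in range(4)])
print(ray(K,W,p[4:],.006).round(4))
b=np.array([(136,88),(228,118),(212,104),(100,522),(160,543)])/2.7+[60,110]-.3
print(ray(K,W,b,.036).round(4))
# project expected offcut
for z in(.006,.081):
  for cx in [(.4909,.1945)]:
    a=np.radians(16.4);u=np.array([np.cos(a),np.sin(a)]);v=np.array([-u[1],u[0]])
    for s,t in((-1,-1),(-1,1),(1,1),(1,-1)):
      P=np.append(np.array(cx)+s*.024*u+t*.007*v,[z,1]); q=K@(np.linalg.inv(W)@P)[:3]; print(z,s,t,(q[:2]/q[2]).round(1))
E
```

```text
[0.41037245 0.1588394  0.33349939]
[[0.4823 0.1723]
 [0.4786 0.1886]
 [0.5167 0.1984]
 [0.5203 0.1859]] [0.49948553 0.18632401]
[np.float64(0.0167), np.float64(0.0394), np.float64(0.013), np.float64(0.0403)]
[[0.4749 0.1695 0.006 ]
 [0.4701 0.1864 0.006 ]]
[[0.4806 0.0221 0.036 ]
 [0.4822 0.0521 0.036 ]
 [0.4791 0.0464 0.036 ]
 [0.6466 0.0279 0.036 ]
 [0.6497 0.0508 0.036 ]]
0.006 -1 -1 [288.2 172.9]
0.006 -1 1 [302.4 172.7]
0.006 1 1 [302.1 218.8]
0.006 1 -1 [288.5 218.9]
0.081 -1 -1 [289.6 191.4]
0.081 -1 1 [307.7 191.2]
0.081 1 1 [307.  248.2]
0.081 1 -1 [289.9 248.3]
```

```bash
python3 - <<'E'
from h import *
T=tool();c=camera('wrist');save('w2',c['img']);K=c["intrinsics"];W=wristpose(c,T);np.savez('w2.npz',K=K,W=W)
print(T.round(4),get_obs()['eef_pos'])
t=cv2.imread("pics/w2.png")
cv2.imwrite("pics/w2a.png",cv2.resize(t[135:260,240:360],None,fx=4.8,fy=4.8,interpolation=cv2.INTER_CUBIC))
E
```

```text
[[-0.9631 -0.2692  0.006   0.484 ]
 [-0.2692  0.9631  0.0053  0.184 ]
 [-0.0072  0.0035 -1.      0.1921]
 [ 0.      0.      0.      1.    ]] [0.4824853  0.18627157 0.19216475]
```

View pics/w2a.png

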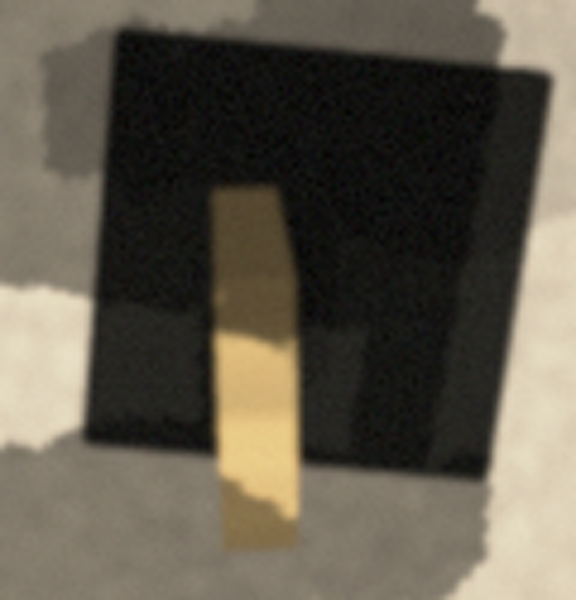

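View pics/w2.png

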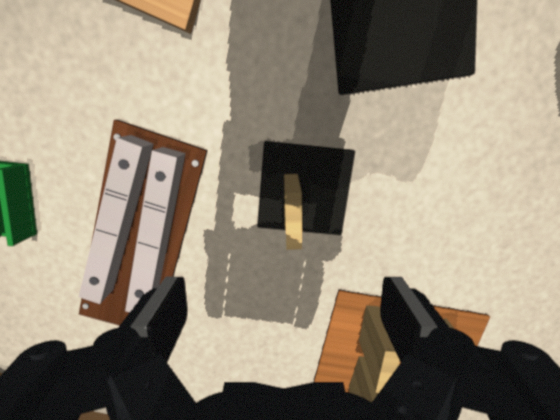

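Emit:
{"method": "arm_command", "body": {
  "motion": "0 0 0 0 0 0 1;0 0 0 0 0 0 1;0 0 0 0 0 0 1"
}}

```text
time_s: 3.05
eef_pos: [0.4814, 0.1877, 0.1922]
eef_rot: [0.002, -0.135, 0.991, 0.003]
wrist_force: [-0.7, -0.8, -0.3]
opening: 1.002
```

```bash
python3 - <<'E'
from h import *
T=tool();c=camera('wrist');save('w3',c['img']);K=c["intrinsics"];W=wristpose(c,T);np.savez('w3.npz',K=K,W=W)
print(T[:3,3].round(4),get_obs()['eef_pos'])
t=cv2.imread("pics/w3.png")
cv2.imwrite("pics/w3a.png",cv2.resize(t[135:260,240:360],None,fx=4.8,fy=4.8,interpolation=cv2.INTER_CUBIC))
E
```

```text
[0.4814 0.1877 0.1922] [0.48139145 0.18789423 0.19224536]
```

View pics/w3a.png

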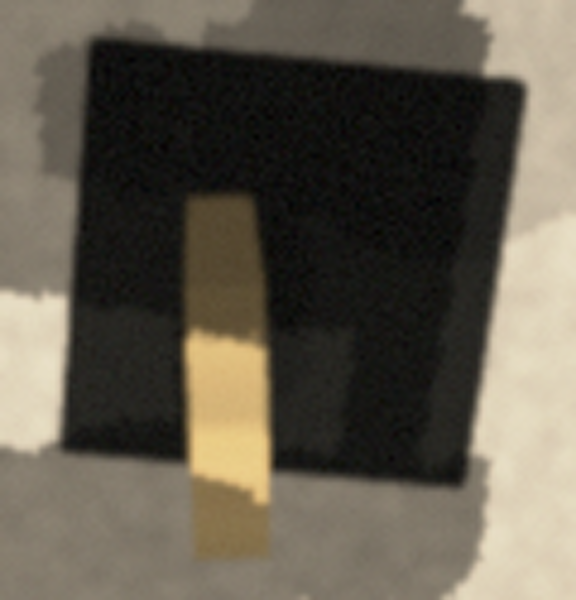

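```bash
python3 - <<'E'
from h import *
d=np.load('w3.npz');K,W=d['K'],d['W']
p=np.array([(185,282),(266,284),(269,557),(194,558),(185,197),(253,195)])/4.8+[240,135]-.4
f=ray(K,W,p[:4],.081)[:,:2];print(f.round(4),f.mean(0))
print([np.linalg.norm(f[i]-f[(i+1)%4]).round(4) for i in range(4)], [np.degrees(np.arctan2(*(f[j]-f[i])[::-1])) for i,j in((0,3),(1,2))])
g=ray(K,W,p[4:],.006);print(g.round(4),g.mean(0)[:2]+.024*np.array([np.cos(np.radians(16.4)),np.sin(np.radians(16.4))]))
q=np.array([(92,40),(525,84),(465,485),(64,450)])/4.8+[240,135]-.4
g=ray(K,W,q,.006);print(g.round(4),g.mean(0))
E
```

```text
[[0.4689 0.1801]
 [0.4657 0.1928]
 [0.5119 0.2068]
 [0.5154 0.1944]] [0.49049649 0.19354434]
[np.float64(0.0131), np.float64(0.0482), np.float64(0.0128), np.float64(0.0487)] [np.float64(17.132927052491677), np.float64(16.821056522216047)]
[[0.47   0.1798 0.006 ]
 [0.4659 0.1932 0.006 ]] [0.49099106 0.19325078]
[[0.4443 0.1534 0.006 ]
 [0.4293 0.2399 0.006 ]
 [0.5152 0.2557 0.006 ]
 [0.5307 0.1692 0.006 ]] [0.47988946 0.20454637 0.006     ]
```

```bash
python3 -c "
from h import *
go([.4906,.1937,.10],107)"
```

```text
units shift [-0.049  0.013  0.462] turn [ 0.006  0.006 -0.024]  cur [0.4814 0.1879 0.1922] yaw 105.58
```

Emit:
{"method": "arm_command", "body": {
  "motion": "-0.049 0.013 0 0.006 0.006 -0.024 1;0 0 0 0 0 0 1;0 0 0.15 0 0 0 1;0 0 0.15 0 0 0 1;0 0 0.14 0 0 0 1;0 0 0 0 0 0 1;0 0 0 0 0 0 1"
}}

```text
time_s: 3.68
eef_pos: [0.4888, 0.2002, 0.1055]
eef_rot: [0.003, -0.153, 0.988, 0.0]
wrist_force: [-0.1, 0.7, 0.3]
opening: 0.994
```

```bash
python3 -c "
from h import *
go([.4906,.1937,.047],107)
T=tool();c=camera('wrist');save('w4',c['img'])"
```

```text
units shift [ 0.003 -0.033  0.292] turn [-0.001  0.006  0.01 ]  cur [0.4888 0.2002 0.1055] yaw 107.58
```

View pics/w4.png

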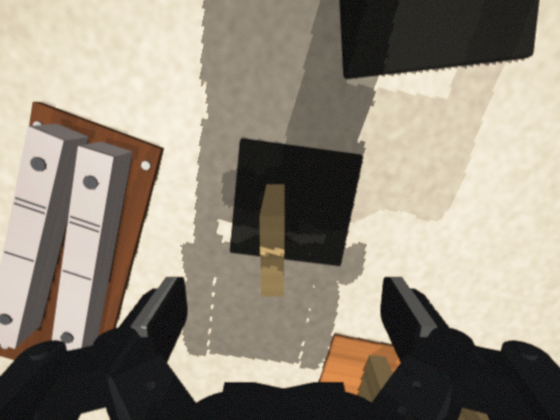

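Emit:
{"method": "arm_command", "body": {
  "motion": "0.003 -0.033 0 0 0.006 0.01 1;0 0 0 0 0 0 1;0 0 0 0 0 0 1"
}}

```text
time_s: 3.98
eef_pos: [0.4918, 0.194, 0.1096]
eef_rot: [0.002, -0.148, 0.989, -0.0]
wrist_force: [-0.1, 0.8, 0.0]
opening: 1.0
```

```bash
python3 -c "
from h import *
go([.4906,.1937,.047],107)"
```

```text
units shift [0.007 0.001 0.313] turn [-0.001  0.004 -0.   ]  cur [0.4918 0.194  0.1096] yaw 106.98
```

Emit:
{"method": "arm_command", "body": {
  "motion": "0.007 0 0.05 0 0.004 0 1;0 0 0.05 0 0 0 1;0 0 0.05 0 0 0 1;0 0 0.05 0 0 0 1;0 0 0.05 0 0 0 1;0 0 0.05 0 0 0 1;0 0 0 0 0 0 1;0 0 0 0 0 0 1"
}}

```text
time_s: 4.65
eef_pos: [0.4919, 0.1932, 0.0449]
eef_rot: [0.002, -0.147, 0.989, -0.001]
wrist_force: [0.9, 0.1, 0.4]
opening: 1.0
```

```bash
python3 -c "
from h import *
go([.4906,.1937,.047],107)"
```

```text
units shift [ 0.005  0.004 -0.01 ] turn [-0.002  0.003 -0.002]  cur [0.4919 0.1932 0.0449] yaw 106.91
```

Emit:
{"method": "arm_command", "body": {
  "motion": "0.005 0.004 -0.01 -0.002 0.003 0 0.5;0 0 0 0 0 0 0.3;0 0 0 0 0 0 0.2;0 0 0 0 0 0 0.1;0 0 0 0 0 0 0;0 0 0 0 0 0 0;0 0 0 0 0 0 0;0 0 0 0 0 0 0"
}}

```text
time_s: 5.32
eef_pos: [0.4919, 0.1941, 0.0488]
eef_rot: [0.001, -0.147, 0.989, 0.0]
wrist_force: [-0.2, 0.1, -0.8]
opening: 0.14
```

```bash
python3 -c "
from h import *
go([.4906,.1937,.047],107);print(get_obs()['opening']*85)
T=tool();c=camera('wrist');save('w5',c['img'])"
```

```text
units shift [0.007 0.    0.009] turn [ 0.     0.002 -0.001]  cur [0.4919 0.1941 0.0488] yaw 106.93
11.890170454338735
```

View pics/w5.png

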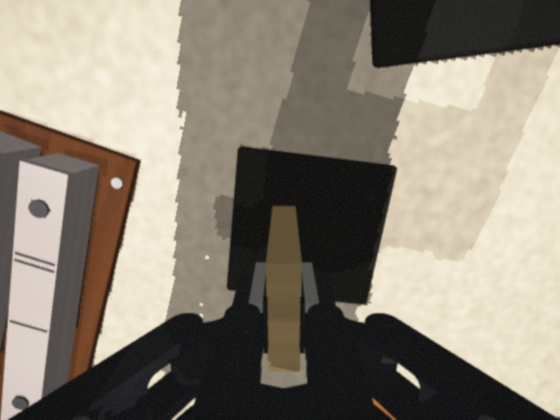

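```bash
python3 - <<'E'
import cv2
t=cv2.imread("pics/w3.png")
cv2.imwrite("pics/w3b.png",cv2.resize(t[110:330,60:210],None,fx=2.7,fy=2.7,interpolation=cv2.INTER_CUBIC))
cv2.imwrite("pics/w3c.png",cv2.resize(t[110:200,90:210],None,fx=6,fy=6,interpolation=cv2.INTER_CUBIC))
cv2.imwrite("pics/w3d.png",cv2.resize(t[240:320,70:170],None,fx=6,fy=6,interpolation=cv2.INTER_CUBIC))
E
```

```text
(no output)
```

View pics/w3c.png

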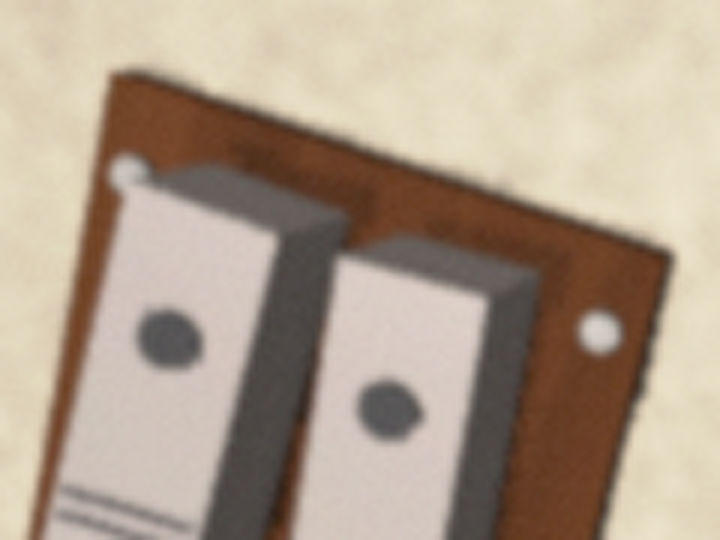

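View pics/w3d.png

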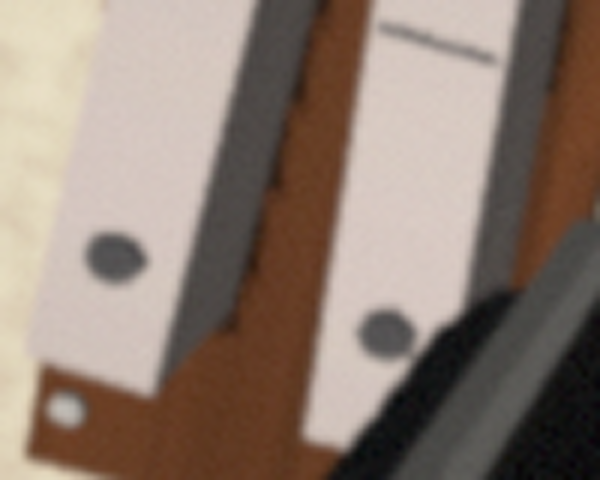

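Emit:
{"method": "arm_command", "body": {
  "motion": "0 0 -0.05 0 0 0 0;0 0 -0.08 0 0 0 0;0 0 -0.1 0 0 0 0;0 0 -0.1 0 0 0 0;0 0 -0.1 0 0 0 0;0 0 0 0 0 0 0;0 0 0 0 0 0 0"
}}

```text
time_s: 5.95
eef_pos: [0.4902, 0.1938, 0.1403]
eef_rot: [-0.0, -0.147, 0.989, 0.0]
wrist_force: [-0.8, 0.8, -1.0]
opening: 0.147
```

```bash
python3 - <<'E'
from h import *
d=np.load('w3.npz');K,W=d['K'],d['W']
n=ray(K,W,np.array([(282,235),(340,257)])/6+[90,110]-.4,.036)[:,:2]
m=ray(K,W,np.array([(155,395),(303,437)])/6+[70,240]-.4,.036)[:,:2]
print(n,np.linalg.norm(n[0]-n[1]),m,np.linalg.norm(m[0]-m[1]))
N=n.mean(0);M=m.mean(0);print(N,M,np.linalg.norm(N-M),np.degrees(np.arctan2(*(N-M)[::-1])))
go([.6348,.0485,.14],86.6)
E
```

```text
[[0.47440791 0.05270842]
 [0.47531771 0.06131211]] 0.008651655441029435 [[0.64337277 0.03429785]
 [0.64505231 0.05950158]] 0.025259627818033405
[0.47486281 0.05701026] [0.64421254 0.04689972] 0.1696512743452271 176.58337382781463
units shift [-0.48  -0.905  0.   ] turn [ 0.    -0.001  0.339]  cur [0.4902 0.1938 0.1403] yaw 106.92
```

Emit:
{"method": "arm_command", "body": {
  "motion": "0 0 0 0 0 0.11 0;0 0 0 0 0 0.11 0;0 0 0 0 0 0.11 0;0 0 0 0 0 0.009 0;0 0 0 0 0 0 0;0 0 0 0 0 0 0"
}}

```text
time_s: 6.45
eef_pos: [0.488, 0.1934, 0.1371]
eef_rot: [-0.002, 0.035, 0.999, -0.0]
wrist_force: [-0.9, 0.6, -1.1]
opening: 0.141
```

```bash
python3 - <<'E'
from h import *
go([.6352,.0479,.11],86.6)
E
```

```text
units shift [-0.785 -0.675  0.132] turn [-0.    -0.005 -0.009]  cur [0.488  0.1934 0.1371] yaw 86.03
```

Emit:
{"method": "arm_command", "body": {
  "motion": "-0.13 -0.112 0 0 0 -0.009 0;-0.13 -0.112 0 0 -0.005 0 0;-0.13 -0.112 0 0 0 0 0;-0.13 -0.112 0 0 0 0 0;-0.13 -0.112 0 0 0 0 0;-0.12 -0.105 0 0 0 0 0;0 0 0 0 0 0 0;0 0 0 0 0 0 0;0 0 0 0 0 0 0;0 0 0 0 0 0 0"
}}

```text
time_s: 7.28
eef_pos: [0.6366, 0.0472, 0.1299]
eef_rot: [-0.004, 0.015, 1.0, 0.0]
wrist_force: [-1.6, -0.0, -0.2]
opening: 0.14
```

```bash
python3 - <<'E'
from h import *
go([.6352,.0479,.10],86.6)
E
```

```text
units shift [0.006 0.003 0.149] turn [-0.    -0.008  0.028]  cur [0.6366 0.0472 0.1299] yaw 88.28
```

Emit:
{"method": "arm_command", "body": {
  "motion": "0.006 0.003 0.05 0 -0.008 0.028 0;0 0 0.08 0 0 0 0;0 0 0 0 0 0 0;0 0 0 0 0 0 0;0 0 0 0 0 0 0"
}}

```text
time_s: 7.7
eef_pos: [0.632, 0.0529, 0.1042]
eef_rot: [-0.001, 0.026, 1.0, 0.0]
wrist_force: [-1.3, 0.6, -0.1]
opening: 0.144
```

```bash
python3 - <<'E'
from h import *
go([.6352,.0479,.052],86.6)
T=tool();c=camera('wrist');save('w6',c['img'])
c=camera('scene');cv2.imwrite('pics/s6.png',cv2.resize(cv2.cvtColor(c['img'],4)[150:310,240:380],None,fx=4,fy=3.75,interpolation=2))
E
```

```text
units shift [-0.018 -0.024  0.261] turn [ 0.001 -0.002  0.007]  cur [0.632  0.0529 0.1042] yaw 87.05
```

View pics/w6.png

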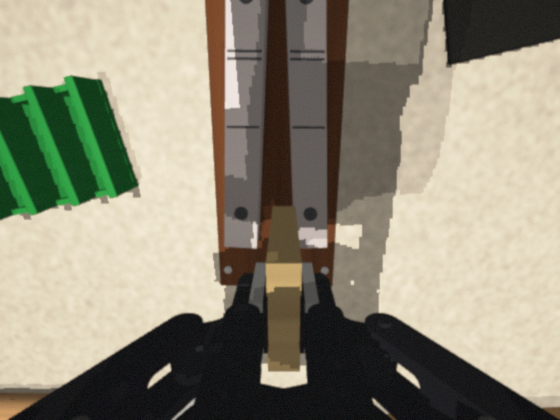

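View pics/s6.png

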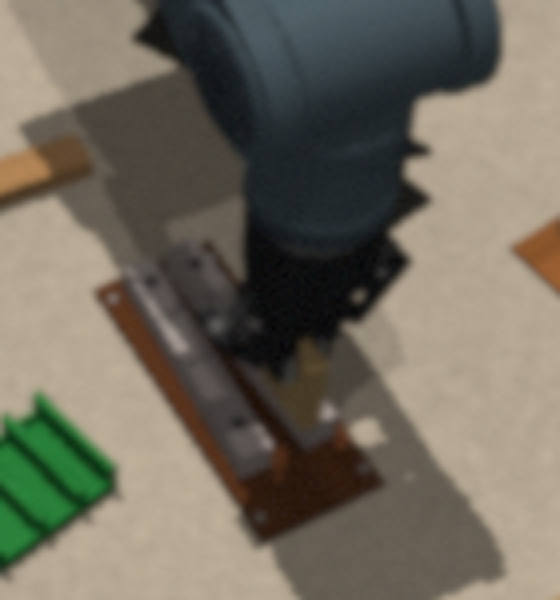

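Emit:
{"method": "arm_command", "body": {
  "motion": "-0.018 -0.024 0 0 -0.002 0.007 0;0 0 0 0 0 0 0;0 0 0 0 0 0 0"
}}

```text
time_s: 8.05
eef_pos: [0.6376, 0.0474, 0.107]
eef_rot: [0.003, 0.03, 1.0, 0.0]
wrist_force: [-0.4, -0.7, -0.3]
opening: 0.143
```

```bash
python3 - <<'E'
from h import *
go([.6352,.0479,.052],86.6)
T=tool();c=camera('wrist');save('w7',c['img'])
E
```

```text
units shift [0.013 0.002 0.275] turn [0.    0.005 0.   ]  cur [0.6376 0.0474 0.107 ] yaw 86.61
```

View pics/w7.png

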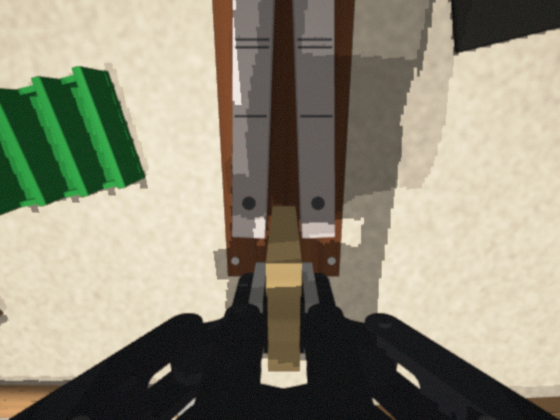

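Emit:
{"method": "arm_command", "body": {
  "motion": "0.01 0 0.05 0 0.005 0 0;0 0 0.06 0 0 0 0;0 0 0.06 0 0 0 0;0 0 0.05 0 0 0 0;0 0 0.03 0 0 0 0;0 0 0 0 0 0 0;0 0 0 0 0 0 0;0 0 0 0 0 0 0"
}}

```text
time_s: 8.77
eef_pos: [0.6348, 0.047, 0.0504]
eef_rot: [-0.001, 0.03, 1.0, 0.0]
wrist_force: [0.5, -0.4, 1.2]
opening: 0.145
```

```bash
python3 - <<'E'
from h import *
go([.6352,.0479,.054],86.6)
T=tool();c=camera('wrist');save('w8',c['img'])
E
```

```text
units shift [-0.002  0.004 -0.018] turn [ 0.    -0.002 -0.   ]  cur [0.6348 0.047  0.0504] yaw 86.58
```

View pics/w8.png

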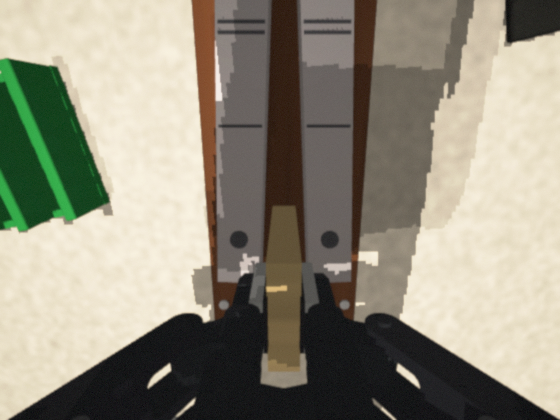

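Emit:
{"method": "arm_command", "body": {
  "motion": "0 0.004 -0.013 0 -0.002 0 0;0.04 0 0 0 0 0 0;0.05 0 0 0 0 0 0;0.05 0 0 0 0 0 0;0.05 0 0 0 0 0 0;0.04 0 0 0 0 0 0;0 0 0 0 0 0 0;0 0 0 0 0 0 0;0 0 0 0 0 0 0"
}}

```text
time_s: 9.57
eef_pos: [0.5857, 0.0512, 0.0552]
eef_rot: [0.002, 0.03, 1.0, 0.0]
wrist_force: [-0.1, -0.5, -1.7]
opening: 0.142
```

```bash
cat >> h.py <<'E'
M=np.array([.6438,.0474]);U=np.array([np.cos(np.radians(176.6)),np.sin(np.radians(176.6))]);V=np.array([-U[1],U[0]])
def slot(n=1):
    o=get_obs();p=o["eef_pos"][:2]-M;f=o["wrist_force"]
    print("t %.2f TCP slot x %.1f y %.2f z %.1f mm | F along %.2f lat %.2f z %.2f | torque %s open %.3f"%(o["time_s"],1e3*p@U,1e3*p@V,1e3*o["eef_pos"][2],f[:2]@U,f[:2]@V,f[2],o["torque"].round(2),o["opening"]))
E
python3 - <<'E'
from h import *
slot()
T=tool();c=camera('wrist');save('w9',c['img']);slot()
go(list(M+.07*U)+[.0525],86.6)
E
```

```text
t 9.57 TCP slot x 58.2 y -0.38 z 55.2 mm | F along 0.08 lat 0.54 z -1.67 | torque [ 0.02  0.03 -0.01] open 0.142
t 9.62 TCP slot x 57.9 y -0.36 z 55.2 mm | F along 0.06 lat 0.12 z -0.08 | torque [ 0.01 -0.    0.02] open 0.139
units shift [ 0.061 -0.002  0.014] turn [0.    0.004 0.   ]  cur [0.586  0.0512 0.0552] yaw 86.61
```

View pics/w9.png

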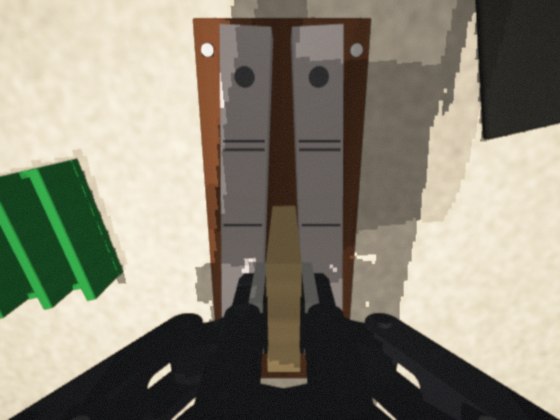

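Emit:
{"method": "arm_command", "body": {
  "motion": "0.02 -0.002 0.01 0 0.004 0 0;0.02 0 0 0 0 0 0;0.02 0 0 0 0 0 0;0.02 0 0 0 0 0 0;0 0 0 0 0 0 0;0 0 0 0 0 0 0"
}}

```text
time_s: 10.12
eef_pos: [0.5695, 0.0515, 0.0529]
eef_rot: [-0.0, 0.03, 1.0, 0.0]
wrist_force: [-0.1, 0.3, -1.3]
opening: 0.141
```

```bash
python3 -c "
from h import *
slot()"
```

```text
t 10.12 TCP slot x 74.4 y 0.33 z 52.9 mm | F along 0.10 lat -0.28 z -1.32 | torque [-0.    0.01 -0.  ] open 0.141
```

Emit:
{"method": "arm_command", "body": {
  "motion": "0.02 -0.002 0 0 0 0 0;0.02 0 0 0 0 0 0;0.02 0 0 0 0 0 0;0 0 0 0 0 0 0;0 0 0 0 0 0 0"
}}

```text
time_s: 10.53
eef_pos: [0.5562, 0.0518, 0.053]
eef_rot: [-0.0, 0.03, 1.0, 0.0]
wrist_force: [-0.4, 0.3, -0.3]
opening: 0.143
```

```bash
python3 -c "
from h import *
slot()"
```

```text
t 10.53 TCP slot x 87.7 y 0.77 z 53.0 mm | F along 0.38 lat -0.31 z -0.27 | torque [-0.01  0.01  0.02] open 0.143
```

Emit:
{"method": "arm_command", "body": {
  "motion": "0.01 0.004 0 0 0 0 0;0.01 0 0 0 0 0 0;0 0 0 0 0 0 0;0 0 0 0 0 0 0"
}}

```text
time_s: 10.87
eef_pos: [0.5521, 0.0529, 0.0532]
eef_rot: [0.0, 0.03, 1.0, -0.0]
wrist_force: [0.2, -0.3, -1.3]
opening: 0.142
```

```bash
python3 -c "
from h import *
slot()
T=tool();c=camera('wrist');cv2.imwrite('pics/w10.png',cv2.resize(cv2.cvtColor(c['img'],4)[0:300,190:380],None,fx=2.5,fy=2,interpolation=2));slot();go(list(M+.1*U)+[.053],86.6)"
```

```text
t 10.87 TCP slot x 91.9 y -0.02 z 53.2 mm | F along -0.18 lat 0.28 z -1.35 | torque [-0.05 -0.02  0.04] open 0.142
t 10.92 TCP slot x 91.9 y -0.01 z 53.2 mm | F along -0.11 lat 0.66 z -0.45 | torque [-0.06 -0.02 -0.01] open 0.139
units shift [ 0.041 -0.     0.001] turn [-0.  0. -0.]  cur [0.5521 0.0529 0.0532] yaw 86.6
```

View pics/w10.png

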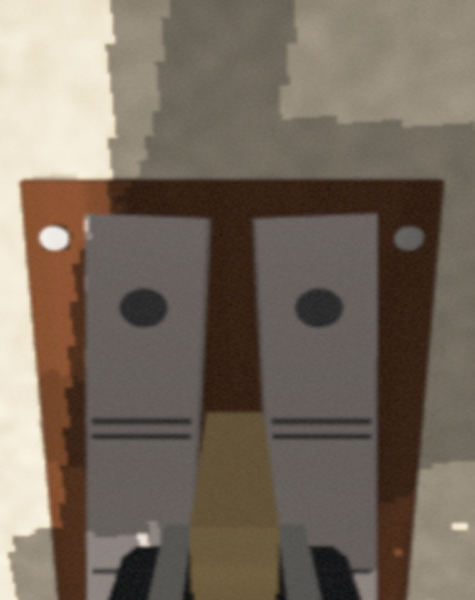

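Emit:
{"method": "arm_command", "body": {
  "motion": "0.01 0 0 0 0 0 0;0.01 0 0 0 0 0 0;0 0 0 0 0 0 0;0 0 0 0 0 0 0"
}}

```text
time_s: 11.25
eef_pos: [0.5482, 0.0529, 0.0533]
eef_rot: [0.001, 0.03, 1.0, -0.0]
wrist_force: [0.6, 0.3, -1.0]
opening: 0.139
```

```bash
python3 -c "
from h import *
slot()"
```

```text
t 11.25 TCP slot x 95.8 y 0.17 z 53.3 mm | F along -0.57 lat -0.33 z -1.01 | torque [-0.05  0.01  0.  ] open 0.139
```

Emit:
{"method": "arm_command", "body": {
  "motion": "0.01 0.001 0 0 0 0 0;0.01 0 0 0 0 0 0;0 0 0 0 0 0 0;0 0 0 0 0 0 0"
}}

```text
time_s: 11.58
eef_pos: [0.5442, 0.053, 0.0535]
eef_rot: [0.001, 0.03, 1.0, -0.001]
wrist_force: [0.9, -0.7, -0.6]
opening: 0.144
```

```bash
python3 -c "
from h import *
slot()"
```

```text
t 11.58 TCP slot x 99.8 y 0.30 z 53.5 mm | F along -0.96 lat 0.66 z -0.55 | torque [-0.13 -0.09  0.07] open 0.144
```

Emit:
{"method": "arm_command", "body": {
  "motion": "0.007 -0.003 0 0 0 0 0;0.007 0 0 0 0 0 0;0 0 0 0 0 0 0;0 0 0 0 0 0 0"
}}

```text
time_s: 11.92
eef_pos: [0.5405, 0.053, 0.0533]
eef_rot: [0.001, 0.03, 1.0, -0.0]
wrist_force: [-0.5, -1.1, -0.1]
opening: 0.142
```

```bash
python3 -c "
from h import *
slot();camera('top');slot();camera('top');slot()"
```

```text
t 11.92 TCP slot x 103.4 y 0.56 z 53.3 mm | F along 0.44 lat 1.11 z -0.10 | torque [-0.06 -0.11  0.03] open 0.142
t 11.97 TCP slot x 103.4 y 0.54 z 53.3 mm | F along 1.09 lat 0.65 z -1.88 | torque [-0.1   0.01  0.03] open 0.143
t 12.02 TCP slot x 103.3 y 0.57 z 53.3 mm | F along 0.07 lat 0.53 z -0.15 | torque [-0.03 -0.04 -0.04] open 0.144
```

Emit:
{"method": "arm_command", "body": {
  "motion": "0.01 -0.002 0 0 0 0 0;0.007 0 0 0 0 0 0;0 0 0 0 0 0 0;0 0 0 0 0 0 0"
}}

```text
time_s: 12.35
eef_pos: [0.5377, 0.053, 0.0535]
eef_rot: [0.002, 0.03, 1.0, 0.0]
wrist_force: [0.4, 0.4, -1.2]
opening: 0.145
```

```bash
python3 -c "
from h import *
slot();camera('top');slot();camera('top');slot()"
```

```text
t 12.35 TCP slot x 106.2 y 0.69 z 53.5 mm | F along -0.36 lat -0.42 z -1.22 | torque [ 0.04 -0.12 -0.  ] open 0.145
t 12.40 TCP slot x 106.2 y 0.68 z 53.5 mm | F along -0.94 lat -1.03 z -1.34 | torque [ 0.07 -0.21  0.  ] open 0.147
t 12.45 TCP slot x 106.2 y 0.68 z 53.5 mm | F along 0.36 lat -0.25 z -0.00 | torque [ 0.07 -0.2  -0.02] open 0.143
```

Emit:
{"method": "arm_command", "body": {
  "motion": "0.008 0 0 0 -0.002 0 0;0.008 0 0 0 0 0 0;0 0 0 0 0 0 0;0 0 0 0 0 0 0"
}}

```text
time_s: 12.78
eef_pos: [0.5365, 0.053, 0.0541]
eef_rot: [0.005, 0.03, 1.0, 0.0]
wrist_force: [2.8, 0.9, -2.2]
opening: 0.144
```

```bash
python3 -c "
from h import *
slot();camera('top');slot();camera('top');slot()
T=tool();c=camera('wrist');cv2.imwrite('pics/w11.png',cv2.resize(cv2.cvtColor(c['img'],4)[0:300,190:380],None,fx=2.5,fy=2,interpolation=2))"
```

```text
t 12.78 TCP slot x 107.5 y 0.75 z 54.1 mm | F along -2.79 lat -1.10 z -2.21 | torque [ 0.06 -0.46 -0.05] open 0.144
t 12.83 TCP slot x 107.5 y 0.71 z 54.1 mm | F along -2.01 lat -0.15 z -2.53 | torque [ 0.09 -0.52 -0.06] open 0.148
t 12.88 TCP slot x 107.5 y 0.72 z 54.1 mm | F along -2.86 lat -0.49 z -2.34 | torque [ 0.03 -0.49 -0.01] open 0.142
```

View pics/w11.png

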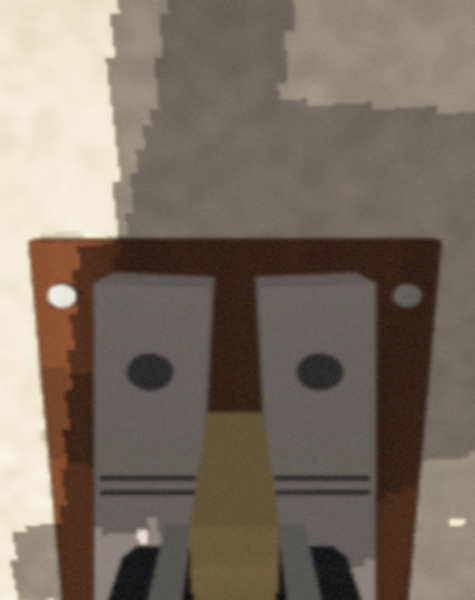

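Emit:
{"method": "arm_command", "body": {
  "motion": "0.008 0 0 0 -0.003 0 0;0.008 0 0 0 0 0 0;0.004 0 0 0 0 0 0"
}}

```text
time_s: 13.18
eef_pos: [0.5354, 0.0531, 0.0548]
eef_rot: [0.01, 0.03, 0.999, 0.0]
wrist_force: [4.6, -0.1, -6.6]
opening: 0.144
```

```bash
python3 -c "
from h import *
slot();camera('top');slot();camera('top');slot()"
```

```text
t 13.18 TCP slot x 108.6 y 0.74 z 54.8 mm | F along -4.57 lat -0.18 z -6.55 | torque [ 0.09 -1.1  -0.01] open 0.144
t 13.23 TCP slot x 108.6 y 0.77 z 54.8 mm | F along -5.85 lat -1.08 z -4.86 | torque [ 0.04 -1.21 -0.01] open 0.140
t 13.28 TCP slot x 108.6 y 0.75 z 54.8 mm | F along -5.36 lat -1.32 z -5.46 | torque [ 0.12 -1.18  0.  ] open 0.143
```

Emit:
{"method": "arm_command", "body": {
  "motion": "0.003 0 0 0 0 0 0;0.002 0 0 0 0 0 0;0.002 0 0 0 0 0 0"
}}

```text
time_s: 13.53
eef_pos: [0.5353, 0.0531, 0.0549]
eef_rot: [0.012, 0.03, 0.999, 0.0]
wrist_force: [5.3, 0.8, -4.3]
opening: 0.143
```

```bash
python3 -c "
from h import *
slot();camera('top');slot()
T=tool();print(T.round(4));c=camera('wrist');save('w12f',c['img']);np.savez('w12.npz',K=c['intrinsics'],W=wristpose(c,T));cv2.imwrite('pics/w12.png',cv2.resize(cv2.cvtColor(c['img'],4)[0:300,190:380],None,fx=2.5,fy=2,interpolation=2));slot()"
```

```text
t 13.53 TCP slot x 108.7 y 0.74 z 54.9 mm | F along -5.26 lat -1.10 z -4.29 | torque [ 0.07 -0.95 -0.03] open 0.143
t 13.58 TCP slot x 108.7 y 0.75 z 54.9 mm | F along -5.41 lat -1.08 z -3.66 | torque [ 0.06 -1.03 -0.02] open 0.141
[[-9.978e-01  6.080e-02  2.450e-02  5.352e-01]
 [ 6.080e-02  9.981e-01 -8.000e-04  5.310e-02]
 [-2.450e-02  7.000e-04 -9.997e-01  5.490e-02]
 [ 0.000e+00  0.000e+00  0.000e+00  1.000e+00]]
t 13.63 TCP slot x 108.7 y 0.76 z 54.9 mm | F along -4.62 lat -1.75 z -4.66 | torque [ 0.04 -1.06 -0.01] open 0.145
```

View pics/w12.png

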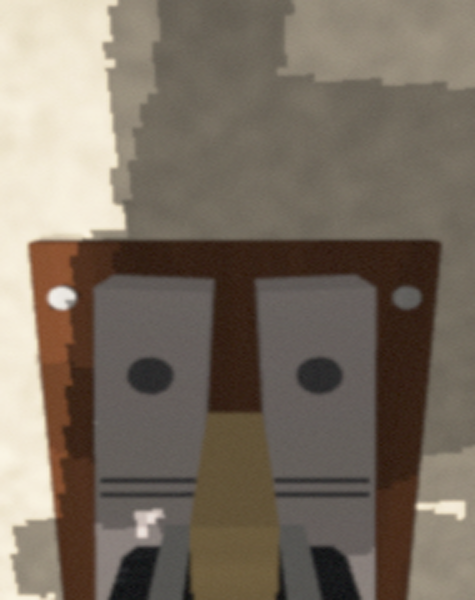

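```bash
python3 -c "
from h import *
d=np.load('w12.npz');K,W=d['K'],d['W']
for uv,z in (((284,205.5),.012),((248,239.5),.036),((248,246.5),.036),((320,240),.036),((284,263),.087)):
  p=ray(K,W,uv,z)[0,:2]-M;print(z,(1e3*p@U).round(1),(1e3*p@V).round(1))"
```

```text
0.012 132.1 0.9
0.036 121.3 19.5
0.036 117.3 19.6
0.036 120.9 -17.6
0.087 133.9 1.1
```

Emit:
{"method": "arm_command", "body": {
  "motion": "-0.02 0 0 0 -0.01 0 0;-0.03 0 0 0 -0.01 0 0;-0.03 0 0 0 0 0 0;-0.03 0 0 0 0 0 0;0 0 0 0 0 0 0;0 0 0 0 0 0 0"
}}

```text
time_s: 14.13
eef_pos: [0.5549, 0.0518, 0.0545]
eef_rot: [0.019, 0.03, 0.999, -0.0]
wrist_force: [-0.5, 1.4, -0.4]
opening: 0.142
```

```bash
python3 -c "
from h import *
slot();go(list(M+.08*U)+[.12],86.6)"
```

```text
t 14.13 TCP slot x 89.0 y 0.88 z 54.5 mm | F along 0.58 lat -1.37 z -0.40 | torque [-0.04  0.04  0.05] open 0.142
units shift [-0.057  0.005 -0.326] turn [ 0.     0.035 -0.001]  cur [0.5549 0.0518 0.0545] yaw 86.56
```

Emit:
{"method": "arm_command", "body": {
  "motion": "0 0.003 -0.03 0 0.018 0 0;0 0 -0.05 0 0.018 0 0;0 0 -0.08 0 0 0 0;0 0 -0.1 0 0 0 0;0 0 -0.1 0 0 0 0;0 0 -0.05 0 0 0 0;0 0 0 0 0 0 0;0 0 0 0 0 0 0;0 0 0 0 0 0 0"
}}

```text
time_s: 14.88
eef_pos: [0.553, 0.0524, 0.1372]
eef_rot: [-0.004, 0.03, 1.0, 0.0]
wrist_force: [0.7, -0.1, -0.9]
opening: 0.143
```

```bash
python3 -c "
from h import *
slot();go([.5549,.0518,.13],86.6)
c=camera('scene');cv2.imwrite('pics/s13.png',cv2.resize(cv2.cvtColor(c['img'],4)[130:330,100:360],None,fx=3,fy=3,interpolation=2))
c=camera('wrist');save('w13',c['img'])
c=camera('top');cv2.imwrite('pics/t13.png',cv2.resize(cv2.cvtColor(c['img'],4)[190:260,350:420],None,fx=8,fy=8,interpolation=2))"
```

```text
t 14.88 TCP slot x 90.9 y 0.38 z 137.2 mm | F along -0.74 lat 0.06 z -0.92 | torque [-0.05  0.03  0.01] open 0.143
units shift [-0.01  -0.002  0.036] turn [ 0.    -0.008 -0.001]  cur [0.553  0.0524 0.1372] yaw 86.56
```

View pics/s13.png

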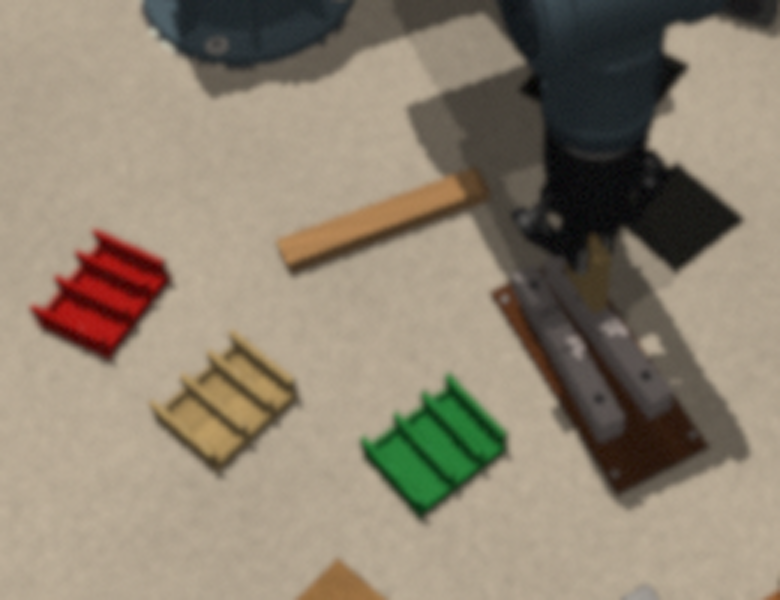

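View pics/w13.png

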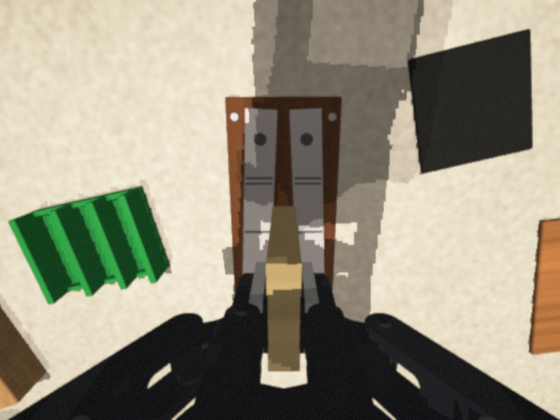

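View pics/t13.png

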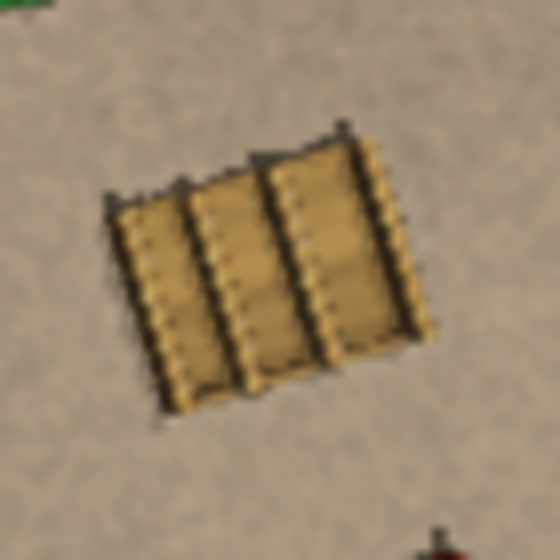

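Emit:
{"method": "arm_command", "body": {
  "motion": "0 0 0 0 -0.008 -0.11 0;0 0 0 0 0 -0.11 0;0 0 -0.05 0 0 -0.1 0;0 0 0 0 0 0 0;0 0 0 0 0 0 0"
}}

```text
time_s: 15.45
eef_pos: [0.5493, 0.0527, 0.1414]
eef_rot: [-0.005, -0.143, 0.99, 0.002]
wrist_force: [-0.2, -0.6, -1.1]
opening: 0.142
```

```bash
python3 -c "
from h import *
go([.541,-.204,.15],106)"
```

```text
units shift [ 0.403 -1.22  -0.045] turn [ 0.005 -0.009  0.007]  cur [0.5493 0.0527 0.1414] yaw 106.4
```

Emit:
{"method": "arm_command", "body": {
  "motion": "0.055 -0.17 -0.006 0.005 -0.009 0.007 0;0.055 -0.17 -0.006 0 0 0 0;0.055 -0.17 -0.006 0 0 0 0;0.055 -0.17 -0.006 0 0 0 0;0.055 -0.17 -0.006 0 0 0 0;0.055 -0.17 -0.006 0 0 0 0;0.05 -0.15 -0.006 0 0 0 0;0 0 0 0 0 0 0;0 0 0 0 0 0 0;0 0 0 0 0 0 0"
}}

```text
time_s: 16.28
eef_pos: [0.5352, -0.2015, 0.1417]
eef_rot: [-0.003, -0.124, 0.992, 0.002]
wrist_force: [0.7, -0.2, -1.2]
opening: 0.145
```

Emit:
{"method": "arm_command", "body": {
  "motion": "0 0 0 0 0 0 0;0 0 0 0 0 0 0"
}}

```text
time_s: 16.45
eef_pos: [0.5347, -0.1996, 0.1406]
eef_rot: [-0.004, -0.124, 0.992, 0.003]
wrist_force: [-0.5, -0.7, -0.9]
opening: 0.143
```

```bash
python3 -c "
from h import *
go([.541,-.204,.15],106)
T=tool();c=camera('wrist');save('w14',c['img']);np.savez('w14.npz',K=c['intrinsics'],W=wristpose(c,T),T=T);print(get_obs()['eef_pos'])"
```

```text
units shift [-0.025 -0.029 -0.048] turn [ 0.006 -0.006 -0.029]  cur [ 0.5347 -0.1996  0.1406] yaw 104.24
[ 0.53474486 -0.19926     0.14055413]
```

View pics/w14.png

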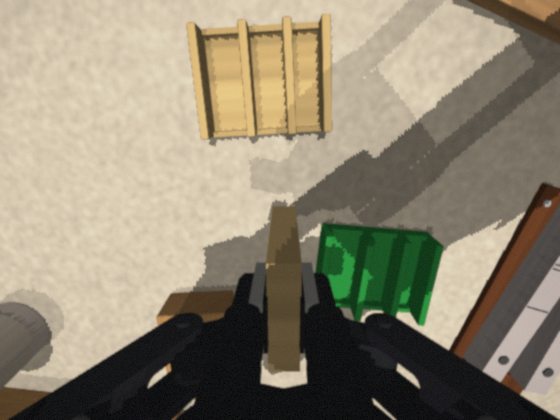

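```bash
python3 - <<'E'
import cv2
t=cv2.imread("pics/w14.png")
cv2.imwrite("pics/w14a.png",cv2.resize(t[5:150,180:345],None,fx=4.5,fy=4.0,interpolation=cv2.INTER_CUBIC))
E
```

```text
(no output)
```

View pics/w14a.png

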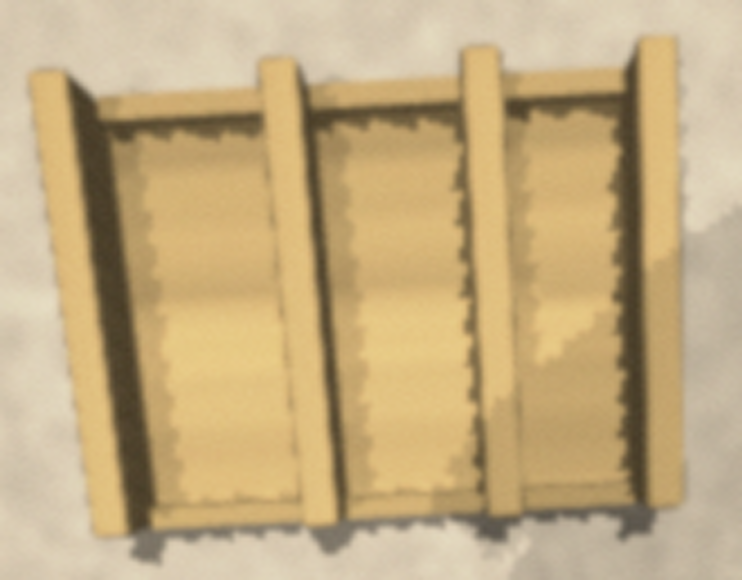

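```bash
python3 - <<'E'
from h import *
d=np.load('w14.npz');K,W=d['K'],d['W']
p=np.array([(500,47),(641,38),(648,507),(520,513), (30,72),(678,38),(682,503),(95,533)])/[4.5,4.0]+[180,5]-.4
f=ray(K,W,p,.034)[:,:2];print(f.round(4))
q=f[:4];print("bay",q.mean(0),[np.linalg.norm(q[i]-q[(i+1)%4]).round(4) for i in range(4)])
for i,j in((0,3),(1,2),(4,7),(5,6)): print(np.degrees(np.arctan2(*(f[j]-f[i])[::-1])))
q=f[4:];c=q.mean(0);print("rack",c,[np.linalg.norm(q[i]-q[(i+1)%4]).round(4) for i in range(4)])
a=np.radians(16.2);print("bay from rack",c+.032*np.array([-np.sin(a),np.cos(a)]))
E
```

```text
[[ 0.4017 -0.2283]
 [ 0.3953 -0.2087]
 [ 0.4669 -0.1867]
 [ 0.473  -0.2064]
 [ 0.4223 -0.2942]
 [ 0.394  -0.2035]
 [ 0.4649 -0.1816]
 [ 0.4933 -0.2719]]
bay [ 0.43425099 -0.20752339] [np.float64(0.0206), np.float64(0.0749), np.float64(0.0206), np.float64(0.0746)]
17.12157111257459
17.102537093890586
17.423801004670473
17.15531622254959
rack [ 0.4436423  -0.23778357] [np.float64(0.095), np.float64(0.0743), np.float64(0.0947), np.float64(0.0744)]
bay from rack [ 0.43471459 -0.20705417]
```

```bash
python3 -c "
from h import *
go([.4358,-.2069,.13],107.15)"
```

```text
units shift [0.489 0.085 0.057] turn [ 0.006 -0.006 -0.048]  cur [ 0.5347 -0.1993  0.1406] yaw 104.27
```

Emit:
{"method": "arm_command", "body": {
  "motion": "0.06 0 0 0.006 -0.006 -0.048 0;0.07 0.015 0 0 0 0 0;0.08 0.015 0 0 0 0 0;0.08 0.015 0 0 0 0 0;0.07 0.015 0 0 0 0 0;0.06 0.01 0 0 0 0 0;0.05 0.01 0 0 0 0 0;0 0 0 0 0 0 0;0 0 0 0 0 0 0;0 0 0 0 0 0 0"
}}

```text
time_s: 17.33
eef_pos: [0.439, -0.2021, 0.1405]
eef_rot: [0.001, -0.156, 0.988, 0.0]
wrist_force: [0.5, 0.5, -1.0]
opening: 0.14
```

```bash
python3 -c "
from h import *
go([.4358,-.2069,.095],107.15)"
```

```text
units shift [ 0.023 -0.018  0.228] turn [0.    0.002 0.014]  cur [ 0.439  -0.2021  0.1405] yaw 108.01
```

Emit:
{"method": "arm_command", "body": {
  "motion": "0.023 -0.018 0.03 0 0.002 0.014 0;0 0 0.05 0 0 0 0;0 0 0.06 0 0 0 0;0 0 0.04 0 0 0 0;0 0 0 0 0 0 0;0 0 0 0 0 0 0;0 0 0 0 0 0 0"
}}

```text
time_s: 17.92
eef_pos: [0.4374, -0.2073, 0.1002]
eef_rot: [-0.0, -0.149, 0.989, 0.0]
wrist_force: [-0.6, 0.7, -0.2]
opening: 0.142
```

```bash
python3 -c "
from h import *
go([.4358,-.2069,.05],107.15)
T=tool();c=camera('wrist');save('w15',c['img']);np.savez('w15.npz',K=c['intrinsics'],W=wristpose(c,T),T=T)"
```

```text
units shift [0.007 0.004 0.251] turn [ 0.001 -0.    -0.   ]  cur [ 0.4374 -0.2073  0.1002] yaw 107.13
```

View pics/w15.png

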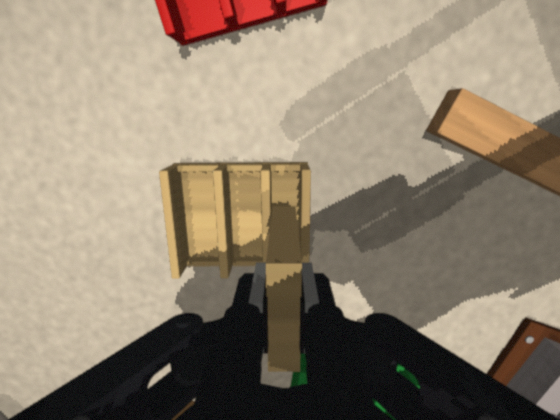

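Emit:
{"method": "arm_command", "body": {
  "motion": "0.007 0.004 0.03 0.001 0 0 0;0 0 0.05 0 0 0 0;0 0 0.05 0 0 0 0;0 0 0.04 0 0 0 0;0 0 0.02 0 0 0 0;0 0 0 0 0 0 0;0 0 0 0 0 0 0;0 0 0 0 0 0 0"
}}

```text
time_s: 18.63
eef_pos: [0.4361, -0.2072, 0.0586]
eef_rot: [0.0, -0.149, 0.989, -0.001]
wrist_force: [-0.7, 0.3, -0.8]
opening: 0.14
```

```bash
python3 -c "
from h import *
go([.4358,-.2069,.05],107.15)
T=tool();print(get_obs()['wrist_force']);c=camera('wrist');save('w16',c['img'])
c=camera('scene');cv2.imwrite('pics/s16.png',cv2.resize(cv2.cvtColor(c['img'],4)[190:310,110:260],None,fx=5,fy=5,interpolation=2))"
```

```text
units shift [0.001 0.002 0.043] turn [-0.001  0.    -0.   ]  cur [ 0.4361 -0.2072  0.0586] yaw 107.13
[-0.69559221  0.25238723 -0.79790085]
```

View pics/w16.png

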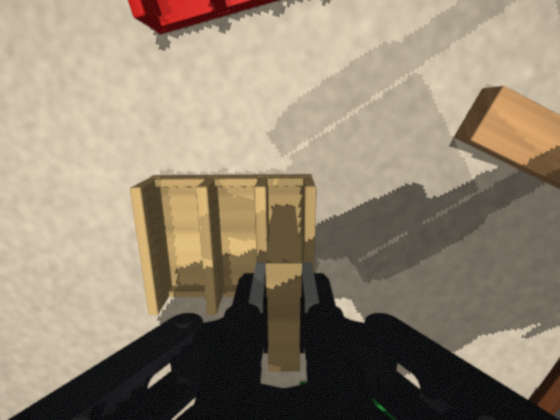

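View pics/s16.png

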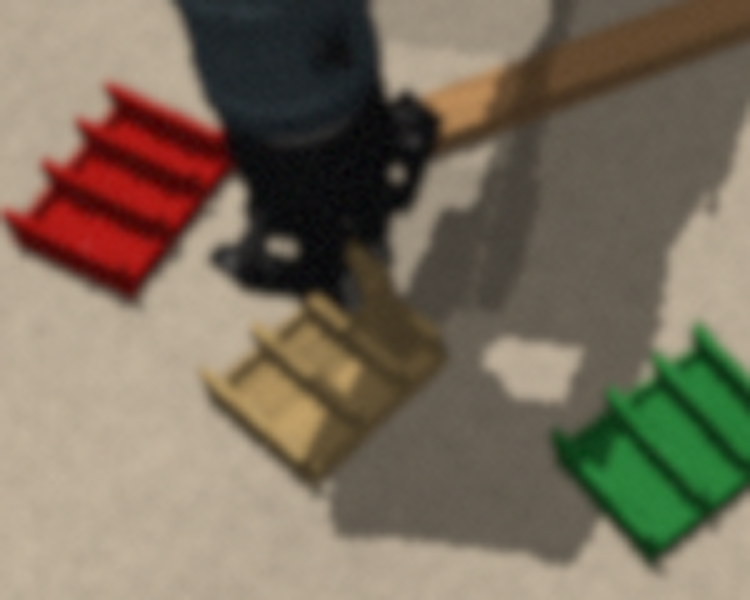

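Emit:
{"method": "arm_command", "body": {
  "motion": "0 0 0.012 0 0 0 0;0 0 0.012 0 0 0 0;0 0 0.008 0 0 0 0;0 0 0 0 0 0 0;0 0 0 0 0 0 0"
}}

```text
time_s: 19.15
eef_pos: [0.4373, -0.2082, 0.0532]
eef_rot: [0.002, -0.149, 0.989, -0.002]
wrist_force: [-0.8, 0.5, 0.1]
opening: 0.145
```

```bash
python3 -c "
from h import *
go([.4358,-.2069,.05],107.15)
print(get_obs()['wrist_force']);camera('top');print(get_obs()['wrist_force'])"
```

```text
units shift [0.005 0.008 0.016] turn [-0.004  0.002 -0.   ]  cur [ 0.4373 -0.2082  0.0532] yaw 107.13
[-0.78694138  0.50679278  0.11885231]
[0.9359789  1.2102421  0.70461176]
```

Emit:
{"method": "arm_command", "body": {
  "motion": "0 0.005 0.008 -0.003 0.002 0 0;0 0 0 0 0 0 0;0 0 0 0 0 0 0"
}}

```text
time_s: 19.45
eef_pos: [0.437, -0.2072, 0.0516]
eef_rot: [0.0, -0.149, 0.989, -0.001]
wrist_force: [0.4, -0.1, -1.3]
opening: 0.144
```

```bash
python3 -c "
from h import *
go([.4358,-.2069,.05],107.15)
for i in range(3): print(get_obs()['wrist_force'],get_obs()['torque']);camera('top')"
```

```text
units shift [0.005 0.003 0.008] turn [-0.001  0.    -0.   ]  cur [ 0.437  -0.2072  0.0516] yaw 107.13
[ 0.40310954 -0.1233679  -1.31029599] [-0.00034598  0.01263152 -0.02151754]
[-0.56740796  0.45621156 -1.03331734] [ 0.0235318   0.02897299 -0.02627682]
[-0.20413142 -0.2692748  -0.54129644] [0.0281421  0.00328602 0.01533775]
```

Not touching yet.

Emit:
{"method": "arm_command", "body": {
  "motion": "0.004 0.002 0.008 0 0 0 0;0 0 0.006 0 0 0 0;0 0 0 0 0 0 0;0 0 0 0 0 0 0"
}}

```text
time_s: 19.93
eef_pos: [0.436, -0.207, 0.0486]
eef_rot: [0.0, -0.149, 0.989, -0.001]
wrist_force: [-0.2, -0.3, -1.0]
opening: 0.147
```

```bash
python3 -c "
from h import *
go([.4358,-.2069,.05],107.15)
for i in range(3): print(get_obs()['wrist_force'],get_obs()['torque']);camera('top')"
```

```text
units shift [ 0.001  0.001 -0.007] turn [-0.001  0.    -0.   ]  cur [ 0.436  -0.207   0.0486] yaw 107.13
[-0.23221757 -0.29111448 -1.01601976] [0.00978292 0.00686599 0.02811147]
[ 0.09849964 -0.59318951 -0.99471161] [-0.04165664  0.03686728  0.00360068]
[0.00369311 0.06849369 0.37128001] [-0.02057192 -0.01730847  0.02245864]
```

Emit:
{"method": "arm_command", "body": {
  "motion": "0 0 0.007 0 0 0 0;0 0 0.005 0 0 0 0;0 0 0 0 0 0 0;0 0 0 0 0 0 0"
}}

```text
time_s: 20.42
eef_pos: [0.4367, -0.2076, 0.0489]
eef_rot: [0.0, -0.149, 0.989, -0.001]
wrist_force: [0.3, -1.0, 0.8]
opening: 0.145
```

```bash
python3 -c "
from h import *
go([.4358,-.2069,.05],107.15)
for i in range(3): print(get_obs()['wrist_force'],get_obs()['torque']);camera('top')
c=camera('wrist');save('w17',c['img'])"
```

```text
units shift [ 0.003  0.004 -0.005] turn [-0.002  0.     0.   ]  cur [ 0.4367 -0.2076  0.0489] yaw 107.17
[ 0.2957977  -0.98046214  0.79650566] [-0.02927204  0.01955248  0.00087219]
[ 0.57112491  0.51278298 -0.37042673] [0.01570956 0.01802959 0.00536904]
[-0.85127752 -0.05024308  0.23054416] [0.03659592 0.00583621 0.00749289]
```

View pics/w17.png

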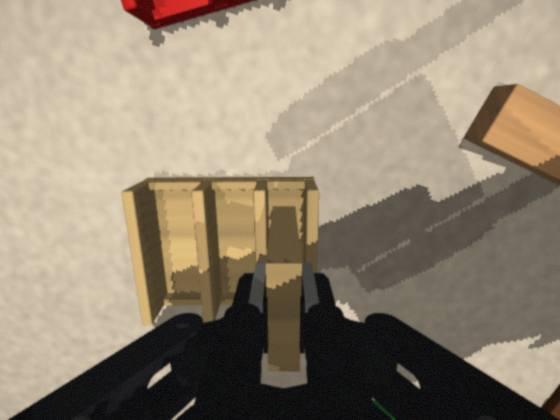

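Emit:
{"method": "arm_command", "body": {
  "motion": "0 0 0 0 0 0 0.17;0 0 0 0 0 0 0.2;0 0 0 0 0 0 0.3;0 0 0 0 0 0 0.4;0 0 0 0 0 0 0.5;0 0 0 0 0 0 0.5;0 0 0 0 0 0 0.5"
}}

```text
time_s: 21.2
eef_pos: [0.4363, -0.2073, 0.0481]
eef_rot: [-0.0, -0.149, 0.989, -0.001]
wrist_force: [0.6, -0.5, -0.8]
opening: 0.5
```

```bash
python3 -c "
from h import *
o=get_obs();print(o['opening'],o['eef_pos'])
c=camera('wrist');save('w18',c['img'])"
```

```text
0.500491812478776 [ 0.43632957 -0.2073169   0.04807286]
```

View pics/w18.png

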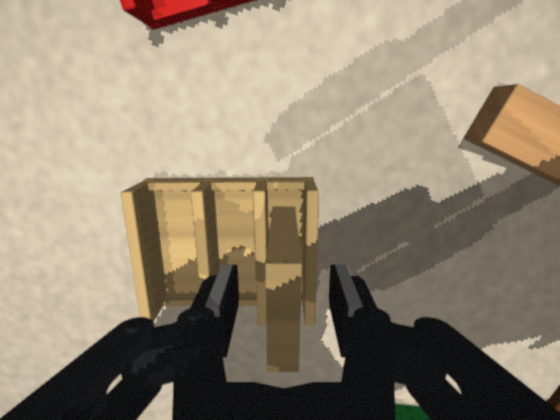

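Standing free between the fingers. Lift straight up.

Emit:
{"method": "arm_command", "body": {
  "motion": "0 0 -0.03 0 0 0 0.5;0 0 -0.06 0 0 0 0.5;0 0 -0.1 0 0 0 0.5;0 0 -0.12 0 0 0 0.5;0 0 -0.12 0 0 0 0.5;0 0 -0.12 0 0 0 0.5;0 0 -0.1 0 0 0 0.5;0 0 0 0 0 0 0.5;0 0 0 0 0 0 0.5"
}}

```text
time_s: 22.0
eef_pos: [0.4352, -0.2063, 0.1861]
eef_rot: [-0.001, -0.149, 0.989, 0.0]
wrist_force: [-0.3, 0.3, 0.5]
opening: 0.5
```

Emit:
{"method": "arm_command", "body": {
  "motion": "-0.1 0.1 0 0 0 0 0.5;-0.1 0.1 0 0 0 0 0.5;-0.1 0.1 0 0 0 0 0.5;0 0 0 0 0 0 0.5;0 0 0 0 0 0 0.5;0 0 0 0 0 0 0.5"
}}

```text
time_s: 22.5
eef_pos: [0.4741, -0.1286, 0.1826]
eef_rot: [-0.003, -0.148, 0.989, 0.001]
wrist_force: [-0.0, 0.1, -0.8]
opening: 0.503
```

```bash
python3 -c "
from h import *
T=tool();print(T[:3,3]);c=camera('wrist');save('w19',c['img']);np.savez('w19.npz',K=c['intrinsics'],W=wristpose(c,T))
c=camera('scene');save('s19',c['img']);c=camera('top');save('t19',c['img'])
cv2.imwrite('pics/s19a.png',cv2.resize(cv2.cvtColor(camera('scene')['img'],4)[150:310,110:460],None,fx=2.2,fy=2.2,interpolation=2))"
```

```text
[ 0.47410928 -0.12855894  0.18264227]
```

View pics/w19.png

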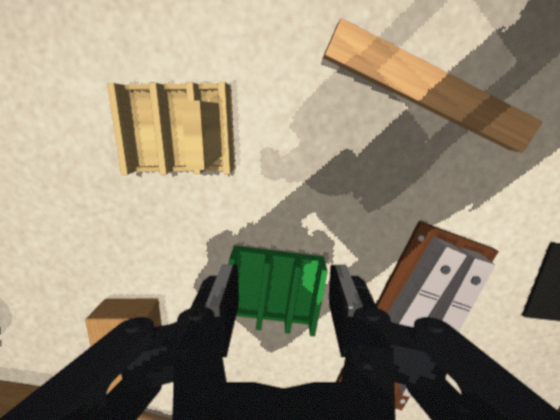

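View pics/s19a.png

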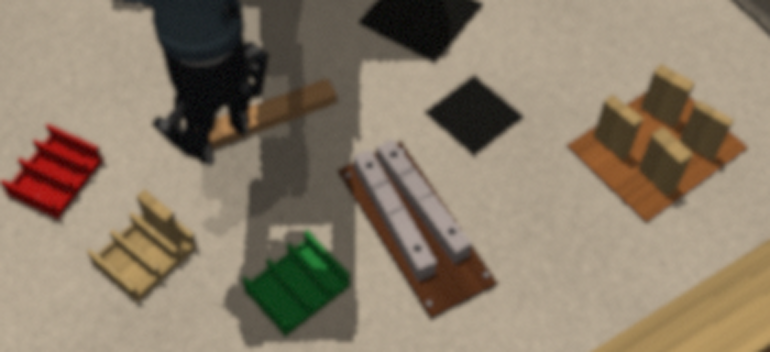

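View pics/t19.png

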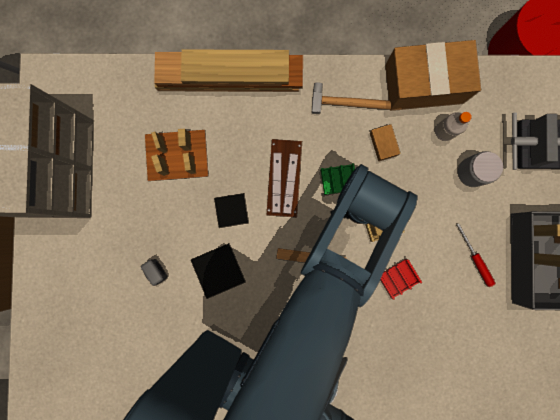

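```bash
python3 - <<'E'
from h import *
t=cv2.imread('pics/w19.png');cv2.imwrite('pics/w19a.png',cv2.resize(t[75:185,100:245],None,fx=5,fy=5,interpolation=cv2.INTER_CUBIC))
E
```

```text
(no output)
```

View pics/w19a.png

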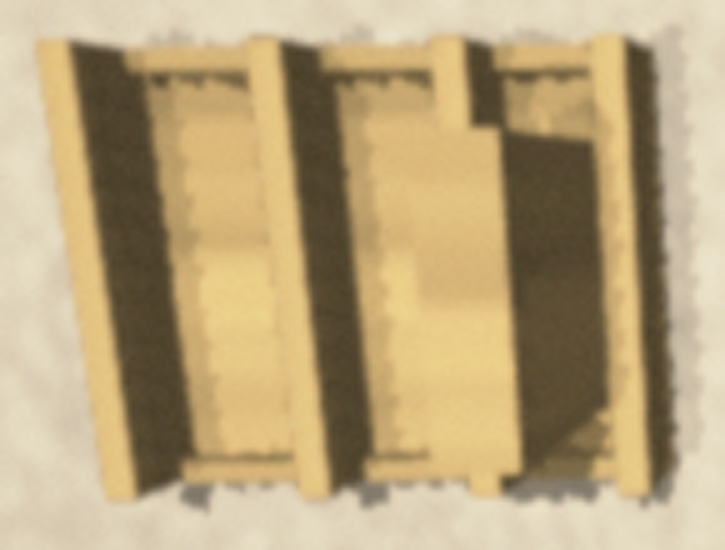

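```bash
python3 - <<'E'
from h import *
d=np.load('w19.npz');K,W=d['K'],d['W']
P=lambda p:np.array(p)/5+[100,75]-.4
t=ray(K,W,P([(412,129),(500,128),(520,472),(430,470)]),.081)[:,:2]
b=ray(K,W,P([(466,38),(592,36),(620,495),(500,495)]),.034)[:,:2]
print(t,b);bc=b.mean(0);tc=t.mean(0);a=np.radians(17.15);u=np.array([np.cos(a),np.sin(a)]);v=np.array([-u[1],u[0]])
print("bay",bc,"top",tc,"along",(tc-bc)@u,"across",(tc-bc)@v,[np.linalg.norm(t[i]-t[(i+1)%4]).round(4) for i in range(4)])
E
```

```text
[[ 0.41495938 -0.21998912]
 [ 0.41127941 -0.20843576]
 [ 0.45698471 -0.19508248]
 [ 0.46054377 -0.20771982]] [[ 0.40139667 -0.22758276]
 [ 0.39512394 -0.2081723 ]
 [ 0.46659901 -0.1856965 ]
 [ 0.47274278 -0.2057821 ]]
bay [ 0.4339656  -0.20680841] top [ 0.43594182 -0.2078068 ] along 0.001593949129296193 across -0.0015367279194668532 [np.float64(0.0121), np.float64(0.0476), np.float64(0.0131), np.float64(0.0472)]
```

Within 2 mm of the bay's middle and upright; the other four stand as before. Handing in.

```bash
python3 -c "
from bench import *
print(hand_in())"
```

```text
the job is handed in; nothing more can be done
None
```

I gauged the pad's offcut, found it belongs in the last zone, and filed it upright in the narrow bay of the plywood rack. The job is handed in; `hand_in()` reports no verdict. The robot's clock stood at about 23 s of the 69 s allowed.

- **Gauging:** The offcut went into the wide end and slid in until both rails bore. I held it there at about 5 N for roughly half a second. Its leading end stopped 132–134 mm from the mouth, past the double line. That fits the 12–13 mm thickness I read from the pictures and the jaw opening.
- **Filing:** The last wrist picture puts the offcut 1.6 mm off the bay's middle lengthwise and 1.5 mm across. It looks upright, and the gripper was clear of it, well above and to one side.
- **The other four:** In the last scene and top pictures they stand as before and the pad is empty. I compared these by eye and did not measure them.

**Checks that were weak or disagreed:**
- The force on each rail could not be read directly. I took it from the push along the slot and a nearly balanced sideways force of about 1 N, which is also the sensor's noise.
- While wedged, the tool tilted about 1.4 degrees and the wrist showed 4–6 N downward, so the offcut was not held perfectly still. It did not look shifted in the grip afterwards.
- My first top-camera estimate of the rack centre was about 6 mm off the wrist-camera one. I used the wrist one because its sizes matched the given dimensions.

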